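Load two wooden cases onto a sloped roller track

TASK

Slide the stop bolt fully home across the low end of the roller track. Then take the long wooden case from the slanted board, set it gently on the rollers near the high end, lid up and lengthways, and let go so that it rolls down by itself to the stop; once it has come to rest there, load the short case the same way so that it rolls down and rests against the long one. Do not push or carry the cases down the track, and leave the other things on the bench where they are.

Things in the scene. Friction and masses are not known exactly. Their poses are not given: they have to be found in the camera images.
- lane_stop (a point): Low end of the sloped roller track, on the plane of the roller tops, on the centre line, at the face where the closed stop bolt halts a case; 60 mm above the bench. Axes tilt with the track: +y runs downhill (8 degrees), z is square to the rollers (up), x level across the track, the bolt's knob on the -x side. Rollers reach from y = -6 to -362 mm.
- lane_load (a point): Good loading spot, 285 mm uphill of lane_stop, same plane and axes; 100 mm above the bench. The track is an aluminium channel with 13 free-turning steel rollers (20 mm thick, 28 mm apart); side rails 10 mm above the roller tops stand 62 mm apart (outside 74 mm). A case set down centred here and let go rolls off at once, at 0.1 to 0.5 m/s.
- bolt_knob (a point): Knob of the stop bolt: dark steel cylinder, 22 mm thick, 45 mm high, square to the track; this point is on its axis, 17.5 mm below its top and 26 mm above the flat bolt bar. Same axes as lane_stop. On the robot's side of the track's low end; it slides level along +x into the track. When home it is 90 mm from the centre line, its edge 27 mm clear of the bolt's guide.
- stop_bolt (a joint): Travel of the stop bolt in m: 0 = withdrawn (the track's low end is open), 0.075 = fully home across the track (end of travel). Starts between 0 and 0.02. Friction about 2 N; it stays where it is left.
- long_case_centre (a point): Centre of the long wooden case with brass fittings, 50 mm wide (x), 130 long (y), 60 high (z, lid up), 0.3 to 0.55 kg. Starts on the slanted board, tilted 35 degrees with it: z leans back to the robot, length level. A gripper can span only its 50 mm width, so the tool must lean likewise. Its low side rests on a lip 8 mm high and 8 mm thick; free for 60 mm uphill.
- short_case_centre (a point): Centre of the short case: same make, 50 mm wide (x), 90 mm long (y), 60 mm high (z), 0.2 to 0.4 kg. Lies end to end with the long case on the same slanted board, in the same attitude, about 35 mm from its end; which of the two is on the left varies.
- stand: The fixed slanted board on its wooden stand: 310 mm wide (y), tilted 35 degrees, low edge towards the robot (-x), its lip about 35 mm and its high edge about 115 mm above the bench. Origin on the bench, 60 mm beyond the low edge; z is up.
- mug: Bystander: white mug, 80 mm diameter, 90 mm high, beyond the slanted board. Origin at the underside.
- glue: Bystander: white glue bottle, 56 mm diameter, 140 mm high, standing nearer the robot than the track. Origin at the underside.
- screw_jar: Bystander: glass jar with steel lid, 64 mm diameter, 75 mm high, beyond the high end of the track. Origin at the underside.
- hammer: Bystander: hammer 200 mm long lying beyond the track.
- offcut: Bystander: wooden offcut 110 x 50 x 30 mm lying on the robot's side of the track. Origin at the underside.
- brush: Bystander: brush 150 mm long lying beyond the slanted board.
Not all that is in view belongs to the job. Leave any orange, purple or red look-alike of the part that bears long_case_centre alone.

How it is judged:
By the outcome, as a careful person would: the job done as asked, in the order asked, and still so for the second after the job is handed in, with the robot touching nothing.
It also fails if it takes over 70 s, if anything falls off the work surface, if the arm or the gripper's body presses on something with over 40 N, if the wrist force passes 120 N, or if a joint passes its speed limit or range.

ROBOT

A 6-joint arm with a two-finger parallel gripper is mounted at the origin on the work surface. World frame = base frame: x ahead of the robot, y to its left, z up, the work surface at z = 0. Lengths are in mm, angles in rad, forces in N, time in s.
With the tool pointing down it reaches from about 275 to 750 mm from the base axis. Payload 10.2 kg.
Tool frame: the origin (TCP) lies at the very end of the fingers, on their centre line; the grasp point (between the pads) lies 19 mm behind it (ctrl.pinch_z is the distance from the TCP to the grasp point, in mm); y points along the fingers, z is the direction in which the jaws open and shut, and the axes are right-handed (so a half turn about y gives the same grasp; the last joint's range is limited). The gripper opens to 85 mm and grips with 20 to 120 N. Pads are 22 mm wide; open, the fingers measure 114 mm over their backs; the gripper's body (76 mm by 85 mm) begins 54 mm behind the grasp point. The pads swing forward as they close: fully open they stand 13 mm farther back than shut.
Start: joints at [-1.455, 0.313, 1.498, -0, 1.331, -0.223], TCP at [174.474, -495.167, 231.294] pointing down, gripper open.
Joint ranges: [-2.94, 2.94], [-0.97, 2.17], [0.19, 2.56], [-1.23, 4.37], [0.02, 3.11], [-2.88, 2.88]. Speed limits (rad/s): [2.39, 2.39, 3.01, 3.14, 3.14, 3.14].

INTERFACE

Orientations are given as a unit quaternion [w, x, y, z].
In Python, from rig import sense, eyes, ctrl gives the robot as it stands. The module is installed in compiled form; this text tells all that it offers.
- The arm moves only by the shell command python3 -m handwheel 'ROWS' [FORCE]. ROWS is JSON, a list of rows, each an object of numbers: "grip": the finger opening in mm, from 0 to 85.4; "tx", "ty", "tz": the shift along the tool's x, y, z in mm; "wx", "wy", "wz": the turn, a rotation vector about the tool's x, y, z in rad. In form: [{"grip": .., "tx": .., "ty": .., "tz": .., "wx": .., "wy": .., "wz": ..}, ...]. A call has 1 to 10 rows; each row shifts and turns the commanded pose from where the row before left it, along the tool's axes as they then stand; what a row does not reach is not made up. A row lasts 1/12 s, in which the tool goes at most 41.7 mm and 7.16 degrees, less where a joint would pass 70% of its speed; a pose out of reach is approached as far as the arm can. A call is refused whole if a number of a shift passes 41.7 or a number of a turn 0.125, either way. A call with a gripper value outside its range is refused whole. The fingers move at their own pace and stop on an object; FORCE is the grip in N (left out, the last holds). Time passes only in rows, so rows that do not move let the fingers close. It gives the time, the measured TCP pose, the force and the opening at its end, in the units of the state.
- sense(): the state, without advancing time (a new reading comes with each control period).
- eyes.capture(name): name is "scene" or "side" or "wrist"; returns a dict with "pixels" (480x640x3 uint8, red, green, blue), "mtx" (3x3 intrinsics, pixels), "R" (3x3) and "t" (3): a world point X has camera coordinates R X + t. Camera axes: x right, y down, z forward; pixel columns grow to the right and rows downward; lengths in mm; the calibration is good to about 2 mm. A picture is of the moment at which its call begins. There is no depth.
- ctrl.finish_job(): hands the job in, once; it reports no verdict.
The state is a dict: "time_s": time; "joints": joint angles; "dq": joint speeds; "tau": joint torques, N m; "eef_pos": TCP position; "ee_rot": TCP orientation; "force": force on the tool from outside, world axes, zero at the start; "wrist_torque": the same for the moment, N m; "grip_width": opening from 0.0 (shut) to 1.0 (fully open).
Only numpy, scipy, OpenCV 4.12 (cv2) and the standard library are available. Lean on these libraries where they do the work, as an engineer would, in place of code of your own. Each camera call takes 0.05 s, during which the arm holds its last target.

## Working session

There is one attempt and no reset: what is moved stays moved. The work goes in short steps, Python scripts to look and compute and a shell command to move; the robot and the scene stay as the last step left them, time stands still between calls to the robot, and variables do not carry over. Pictures are saved under pics/ and viewed, and the job is handed in when it is done.

```bash
mkdir -p pics; ls; python3 - <<'E'
from rig import sense, eyes, ctrl
import cv2,numpy as np
print(sense(), ctrl.pinch_z)
for n in ["scene","side","wrist"]:
    c=eyes.capture(n); cv2.imwrite(f"pics/{n}0.png",c["pixels"][:,:,::-1]); print(n,c["mtx"],c["R"],c["t"])
    np.savez(f"pics/{n}0.npz",**c)
E
```

```text
pics
{'time_s': 0.0, 'joints': array([-1.45540603e+00,  3.13453636e-01,  1.49843166e+00,  8.39602268e-06,
        1.33100841e+00, -2.23396363e-01]), 'dq': array([-2.63212927e-04, -3.13793550e-04, -2.35039944e-03,  4.74161297e-04,
        1.31442926e-05,  1.25131241e-03]), 'tau': array([ 3.48466738e-04, -4.12266469e+01, -2.59748268e+01, -1.07827639e-04,
        4.09423184e-03, -2.88862668e-05]), 'eef_pos': array([ 174.44212003, -494.89972662,  230.73525901]), 'ee_rot': array([ 0.11923415, -0.11917874,  0.69744526, -0.69652692]), 'force': array([-0.29626259,  0.22167601, -0.46702497]), 'wrist_torque': array([ 0.01779347, -0.01113863,  0.02397585]), 'grip_width': 1.0015245014945302} 18.700000000000003
scene [[588.68792399   0.         327.91568491]
 [  0.         588.68792399 247.88520442]
 [  0.           0.           1.        ]] [[-0.63136479  0.77545439 -0.00699996]
 [ 0.57629027  0.4631297  -0.67335013]
 [-0.51891042 -0.42916357 -0.7392906 ]] [ 354.06214419 -257.40616194 1906.55679689]
side [[616.75456208   0.         327.22974637]
 [  0.         616.75456208 243.86946351]
 [  0.           0.           1.        ]] [[ 0.99547852 -0.09428075 -0.01156058]
 [-0.06956863 -0.64080399 -0.76454591]
 [ 0.0646739   0.76189329 -0.6444656 ]] [-565.04526751   99.29231741 1432.6104729 ]
wrist [[393.76990201   0.         323.70081068]
 [  0.         393.76990201 238.37443887]
 [  0.           0.           1.        ]] [[ 3.32941900e-01 -9.42946982e-01 -8.25132854e-04]
 [-9.02984733e-01 -3.19083571e-01  2.87757268e-01]
 [-2.71603134e-01 -9.50613693e-02 -9.57703020e-01]] [-525.83280474  -38.60200814  379.31385243]
```

View pics/scene0.png

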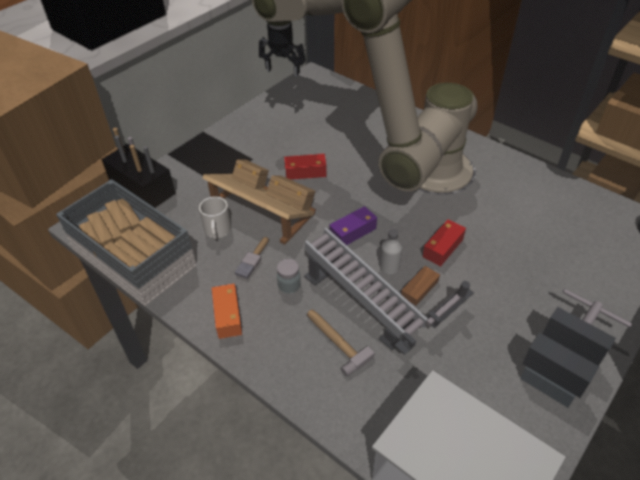

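View pics/side0.png

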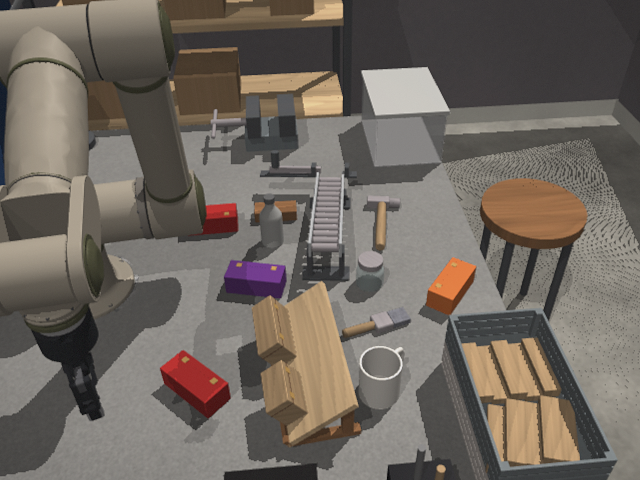

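View pics/wrist0.png

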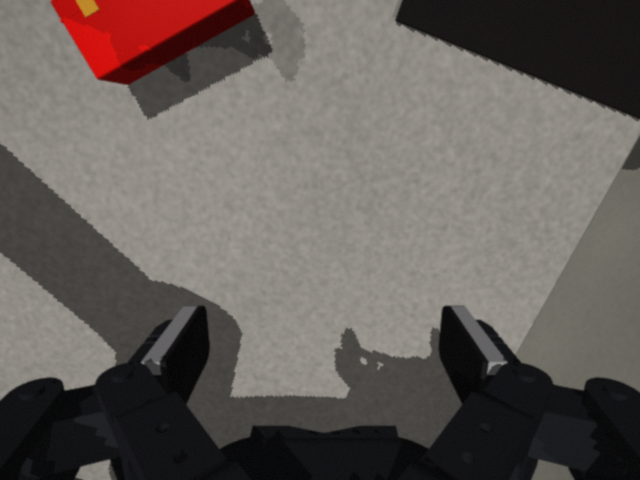

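```bash
python3 - <<'E'
import cv2
def crop(n,x0,y0,w,h,s,o):
    im=cv2.imread(f"pics/{n}0.png")[y0:y0+h,x0:x0+w]; cv2.imwrite(f"pics/{o}.png",cv2.resize(im,None,fx=s,fy=s,interpolation=cv2.INTER_CUBIC))
crop("scene",290,210,200,150,4,"c1"); crop("side",240,140,160,150,4,"c2")
crop("scene",190,140,150,110,5,"c3"); crop("side",230,270,160,180,3.3,"c4")
E
```

```text
(no output)
```

View pics/c1.png

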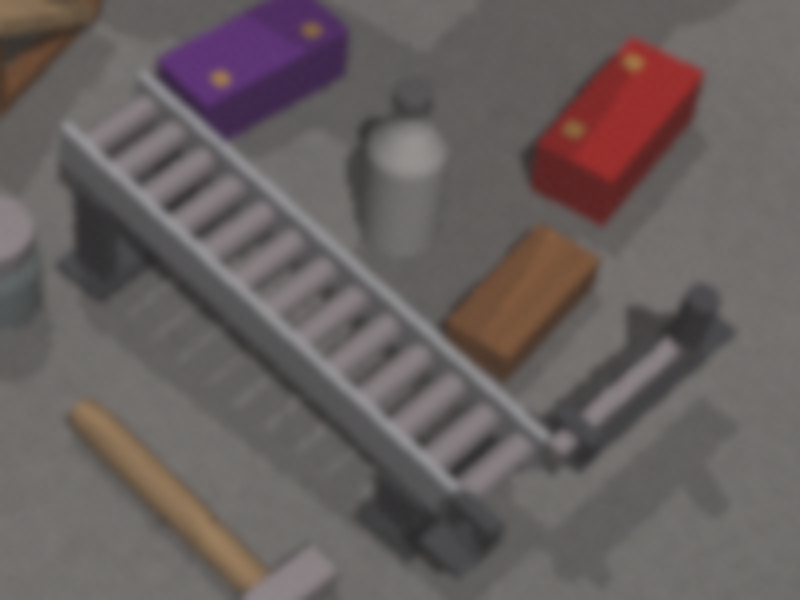

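View pics/c2.png

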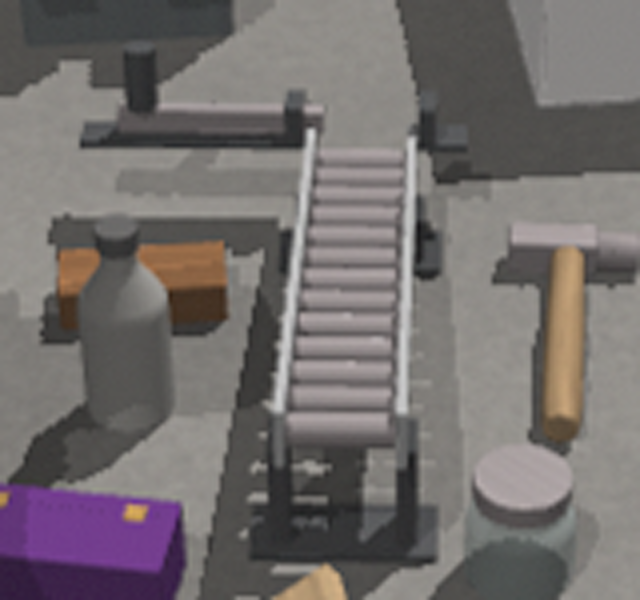

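View pics/c3.png

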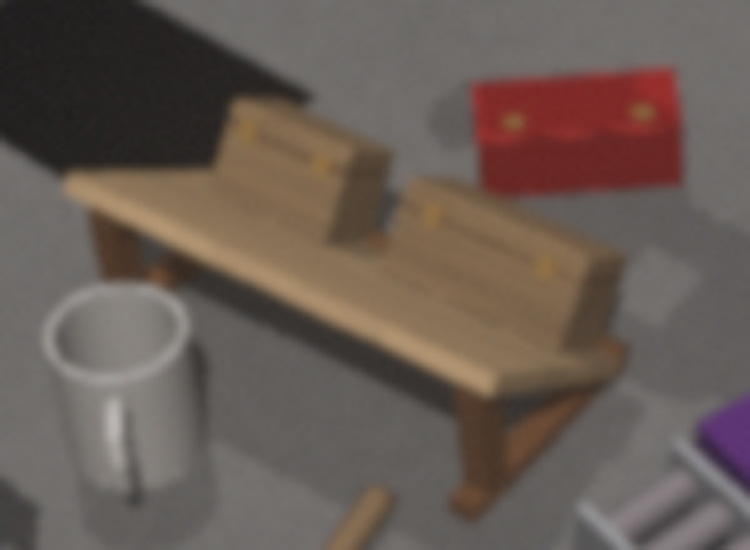

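View pics/c4.png

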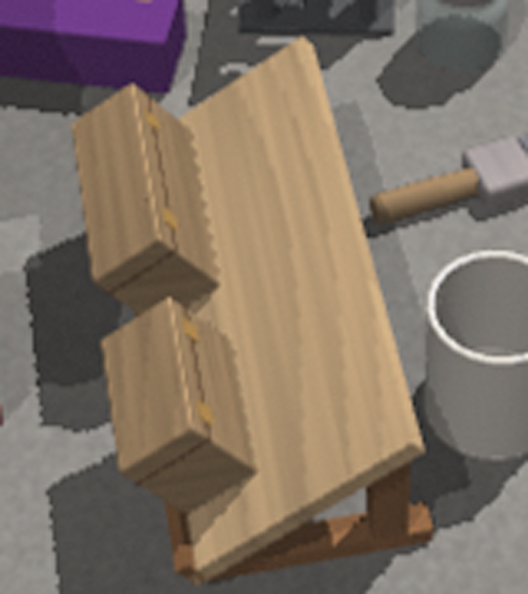

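```bash
cat > h.py <<'E'
import numpy as np, cv2
from scipy.optimize import least_squares
from scipy.spatial.transform import Rotation as Ro
def load(n): return dict(np.load(f"pics/{n}.npz"))
def proj(c,X):
    X=np.atleast_2d(X)@c["R"].T+c["t"]; p=X@c["mtx"].T; return p[:,:2]/p[:,2:]
def tri(obs): # list of (cam,uv)
    f=lambda X: np.concatenate([proj(c,X)[0]-uv for c,uv in obs])
    r=least_squares(f,[450,0,60]); return r.x, r.fun
def fit(obs,model,p0):
    # obs: list (cam, uv, key point) ; model(p,key)->X
    f=lambda p: np.concatenate([proj(c,model(p,k))[0]-uv for c,uv,k in obs])
    r=least_squares(f,p0,loss='soft_l1',x_scale='jac'); return r.x, f(r.x).reshape(-1,2)
def trackR(yaw): return Ro.from_euler('z',yaw)*Ro.from_euler('x',-np.radians(8))
def caseR(yaw): return Ro.from_euler('z',yaw)*Ro.from_euler('y',-np.radians(35))
E
cat > m1.py <<'E'
from h import *
np.set_printoptions(precision=2,suppress=True)
S=load("scene0");D=load("side0")
a=lambda x,y:(D,np.array([240+x/4,140+y/4])); b=lambda x,y:(S,np.array([290+x/4,210+y/4]))
obs=[(*a(312,132),'Ll'),(*a(278,408),'Lh'),(*a(411,140),'Rl'),(*a(402,413),'Rh'),
 (*b(455,488),'Rl'),(*b(70,126),'Rh'),(*b(550,440),'Ll'),(*b(146,78),'Lh'),
 (*a(362,152),'r0'),(*a(340,415),'r1')]
def model(p,k):
    x,y,yaw,yl,yh=p
    q={'Ll':(-34,yl,10),'Lh':(-34,yh,10),'Rl':(34,yl,10),'Rh':(34,yh,10),'r0':(0,-16,0),'r1':(0,-352,0)}[k]
    return trackR(yaw).apply(q)+[x,y,60]
p,r=fit(obs,model,[450,200,0,0,-365]); print("track",p); print(r.T)
print("load",trackR(p[2]).apply([0,-285,0])+[p[0],p[1],60], trackR(p[2]).as_matrix())
X,e=tri([a(140,50),b(702,293)]); print("knobtop",X,e)
X2=trackR(p[2]).inv().apply(X-[p[0],p[1],60]); print("in track",X2)
c=lambda x,y:(D,np.array([230+x/3.3,270+y/3.3])); d=lambda x,y:(S,np.array([190+x/5,140+y/5]))
def cm(L):
    def model(p,k):
        q=np.array([25*(1 if k[1]=='+' else -1), L/2*(1 if k[2]=='f' else -1), 30*(1 if k[0]=='T' else -1)])
        return caseR(p[3]).apply(q)+p[:3]
    return model
lo=[(*c(135,85),'T+f'),(*c(165,240),'T+n'),(*c(75,122),'T-f'),(*c(95,278),'T-n'),(*c(218,285),'B+n'),(*c(195,125),'B+f'),
 (*d(585,265),'T+f'),(*d(622,252),'T-f'),(*d(565,350),'B+f'),(*d(397,192),'T+n'),(*d(420,178),'T-n'),(*d(385,248),'B+n')]
sh=[(*c(170,298),'T+f'),(*c(195,432),'T+n'),(*c(103,345),'T-f'),(*c(122,470),'T-n'),(*c(255,470),'B+n'),(*c(235,350),'B+f'),
 (*d(350,165),'T+f'),(*d(388,152),'T-f'),(*d(333,240),'B+f'),(*d(230,113),'T+n'),(*d(240,97),'T-n'),(*d(213,168),'B+n')]
for n,o,L in (("long",lo,130),("short",sh,90)):
    q,r=fit(o,cm(L),[400,-200,90,0]); print(n,q); print(r.T)
E
python3 m1.py
```

```text
track [ 587.02  146.09    3.08 -131.    115.9 ]
[[  22.46   35.59  -28.11  -24.15   11.86   33.33  -29.29   -3.13   -1.53
     0.25]
 [   0.17    0.86   -1.16    0.39  -28.66   19.79    0.26   46.27   28.98
  -118.84]]
load [605.56 427.71  99.66] [[-1.   -0.07 -0.01]
 [ 0.07 -0.99 -0.14]
 [ 0.   -0.14  0.99]]
knobtop [458.99 347.16 119.12] [-0.94 -0.65 -0.77  0.7 ]
in track [ 140.96 -198.59   31.79]
long [ 439.71 -243.82   66.86    0.1 ]
[[-0.1  -0.55 -0.72  0.2   2.57 -0.31 -0.44  0.48 -2.68  0.77  5.17 -2.54]
 [-1.5  -0.59  0.1   1.25 -0.21  0.69 -1.2   0.76  1.26 -2.87 -0.29  5.  ]]
short [ 453.   -394.76   64.59    0.11]
[[-0.19 -0.07 -0.88 -0.36  2.27 -0.3  -0.45  1.01 -2.51 -0.19  7.29 -1.92]
 [-0.14 -0.42 -0.71  2.13  1.23 -2.21 -2.31  0.14  1.65 -2.3   1.02  5.41]]
```

```bash
sed -i 's/\[450,200,0,0,-365\]/[530,400,0,0,-365]/' m1.py; python3 m1.py | head -9; python3 - <<'E'
import cv2
def crop(n,x0,y0,w,h,s,o):
    im=cv2.imread(f"pics/{n}0.png")[y0:y0+h,x0:x0+w]; im=cv2.convertScaleAbs(im,alpha=1.7,beta=-40); cv2.imwrite(f"pics/{o}.png",cv2.resize(im,None,fx=s,fy=s,interpolation=cv2.INTER_CUBIC))
crop("scene",225,150,100,75,8,"c5")
E
```

```text
track [ 606.54  307.19   -0.13   -5.9  -354.16]
[[-0.13 -0.2   0.41 -0.45  0.57 -0.8  -4.35 -0.65 -0.13 -0.26]
 [-0.37 -1.02 -2.05 -1.75  1.04  0.26 -3.11 -0.67 -0.19  0.8 ]]
load [568.62  27.52  99.66] [[ 0.99  0.13  0.02]
 [-0.13  0.98  0.14]
 [ 0.   -0.14  0.99]]
knobtop [458.99 347.16 119.12] [-0.94 -0.65 -0.77  0.7 ]
in track [-151.58   11.36   61.3 ]
long [ 439.71 -243.82   66.86    0.1 ]
```

View pics/c5.png

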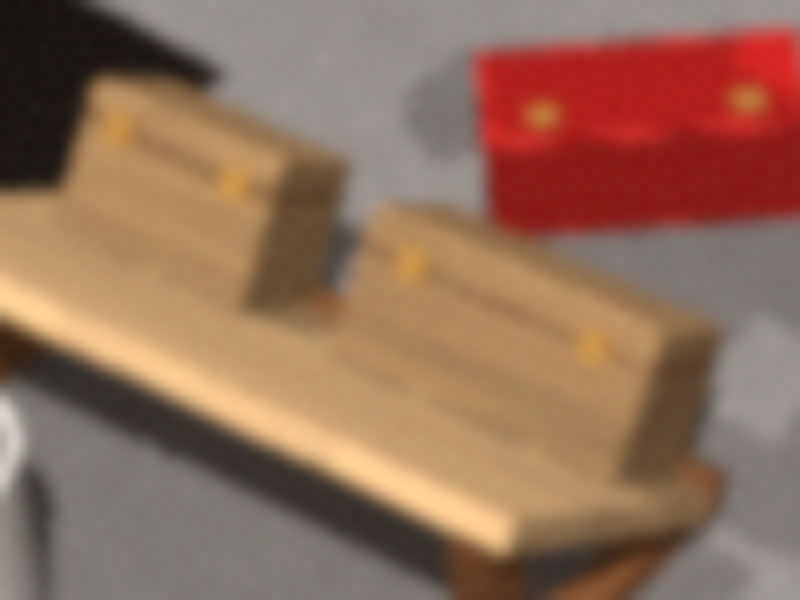

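```bash
python3 - <<'E'
s=open('m1.py').read()
s=s.replace("d=lambda x,y:(S,np.array([190+x/5,140+y/5]))","d=lambda x,y:(S,np.array([225+x/8,150+y/8]))")
s=s.replace("(*d(585,265),'T+f'),(*d(622,252),'T-f'),(*d(565,350),'B+f'),(*d(397,192),'T+n'),(*d(420,178),'T-n'),(*d(385,248),'B+n')","(*d(660,345),'T+f'),(*d(718,328),'T-f'),(*d(622,480),'B+f'),(*d(372,208),'T+n'),(*d(430,207),'T-n'),(*d(335,350),'B+n')")
s=s.replace("(*d(350,165),'T+f'),(*d(388,152),'T-f'),(*d(333,240),'B+f'),(*d(230,113),'T+n'),(*d(240,97),'T-n'),(*d(213,168),'B+n')","(*d(283,165),'T+f'),(*d(345,160),'T-f'),(*d(247,305),'B+f'),(*d(95,78),'T+n'),(*d(160,78),'T-n'),(*d(65,190),'B+n')")
s=s.replace("(*b(550,440),'Ll'),","")
open('m1.py','w').write(s)
E
python3 m1.py
```

```text
track [ 606.35  307.6    -0.13   -9.65 -354.52]
[[-0.29 -0.14  0.3  -0.39 -0.38 -0.83 -0.7  -0.2  -0.19]
 [ 0.16 -1.03 -1.53 -1.78  0.01  0.28 -0.67 -0.27  0.7 ]]
load [568.73  27.89  99.66] [[ 0.99  0.13  0.02]
 [-0.13  0.98  0.14]
 [ 0.   -0.14  0.99]]
knobtop [458.99 347.16 119.12] [-0.94 -0.65 -0.77  0.7 ]
in track [-151.32   11.15   61.27]
long [ 439.13 -242.28   65.65    0.09]
[[-0.15 -1.07 -0.75 -0.3   2.05 -0.37 -0.48  0.65 -2.04 -0.69  1.11 -1.84]
 [-1.61 -0.72 -0.13  0.99 -0.26  0.64 -0.81  0.7   1.74 -0.13 -0.2   1.16]]
short [ 452.5  -395.12   65.74    0.1 ]
[[-0.32 -0.55 -1.05 -0.87  1.85 -0.4  -0.9   0.49 -1.93 -1.02  0.4  -2.47]
 [-0.38 -0.58 -1.05  1.85  1.2  -2.34 -0.32  0.2   1.12  0.07  0.22  4.76]]
```

```bash
cat >> h.py <<'E'
def rot(q): return Ro.from_quat([q[1],q[2],q[3],q[0]])
def plan(Xt,Rt,s=None):
    """shift in present tool axes, then turn rotvec; Rt matrix columns tool axes in world"""
    if s is None:
        from rig import sense; s=sense()
    R0=rot(s["ee_rot"]); d=np.asarray(Xt)-s["eef_pos"]
    Rt=Ro.from_matrix(Rt); 
    print("t",round(s["time_s"],2),"world d",np.round(d,1),"| tool shift now",np.round(R0.inv().apply(d),1),"| turn",np.round((R0.inv()*Rt).as_rotvec(),3),"| shift if turned first",np.round(Rt.inv().apply(d),1))
def toolR(y,z):
    y=np.asarray(y,float);z=np.asarray(z,float);y/=np.linalg.norm(y);z-=y*(z@y);z/=np.linalg.norm(z)
    return np.stack([np.cross(y,z),y,z],1)
TR=trackR(-0.1325); T0=np.array([606.35,307.6,60.])
tr=lambda q: TR.apply(q)+T0
def st():
    from rig import sense; s=sense(); print("t",round(s["time_s"],2),"p",s["eef_pos"].round(1),"j",s["joints"].round(2),"F",s["force"].round(1),"grip",round(float(s["grip_width"]),3)); return s
E
python3 - <<'E'
from h import *
np.set_printoptions(precision=3,suppress=True)
s=st(); print(rot(s["ee_rot"]).as_matrix())
p,r=tri([(load("side0"),(268,197)),(load("scene0"),(391,236))]); print(p)
k=np.array([-151.3,11,43.8]); M=TR.as_matrix()
for sg in(1,-1):
    Rt=toolR(-M[:,2],sg*M[:,1]); plan(tr(k+[0,0,80-19]),Rt,s)
M=caseR(.09).as_matrix()
for sg in(1,-1):
    Rt=toolR(-M[:,2],sg*M[:,0]); plan([439,-242,66],Rt,s)
E
```

```text
t 0.15 p [ 174.4 -495.   230.9] j [-1.46  0.31  1.5  -0.    1.33 -0.22] F [-0.8  0.5  0.5] grip 1.0
[[-0.943 -0.     0.332]
 [-0.332  0.001 -0.943]
 [-0.    -1.    -0.001]]
[442.599 121.313 130.819]
t 0.15 world d [285.3 847.8 -68.6] | tool shift now [-550.9   69.4 -704.7] | turn [-0.045 -2.664 -0.188] | shift if turned first [170.8 -54.3 879.1]
t 0.15 world d [285.3 847.8 -68.6] | tool shift now [-550.9   69.4 -704.7] | turn [ 0.138  0.471 -0.033] | shift if turned first [-170.8  -54.3 -879.1]
t 0.15 world d [ 264.6  253.  -164.9] | tool shift now [-333.6  165.1 -150.5] | turn [ 0.519 -1.278  0.402] | shift if turned first [-228.2  299.2  139.9]
t 0.15 world d [ 264.6  253.  -164.9] | tool shift now [-333.6  165.1 -150.5] | turn [-0.43   1.755  0.554] | shift if turned first [ 228.2  299.2 -139.9]
```

```bash
R='{"tx":-40,"tz":9,"wy":-0.078}'; python3 -m handwheel '[{"tx":-40,"tz":9,"wy":-0.078},{"tx":-40,"tz":9,"wy":-0.078},{"tx":-40,"tz":9,"wy":-0.078},{"tx":-40,"tz":9,"wy":-0.078},{"tx":-40,"tz":9,"wy":-0.078},{"tx":-40,"tz":9,"wy":-0.078},{"tx":-40,"tz":9,"wy":-0.078},{"tx":-40,"tz":9,"wy":-0.078},{"tx":-40,"tz":9,"wy":-0.078},{"tx":-40,"tz":9,"wy":-0.078}]'; python3 -c "
from h import *
st()"
```

```text
t 0.15 p [ 174.4 -495.   230.9] j [-1.46  0.31  1.5  -0.    1.33 -0.22] F [-0.8  0.5  0.5] grip 1.0invalid input
```

```bash
python3 -m handwheel '[{"grip":85,"tx":-40,"ty":0,"tz":9,"wx":0,"wy":-0.078,"wz":0},{"grip":85,"tx":-40,"ty":0,"tz":9,"wx":0,"wy":-0.078,"wz":0},{"grip":85,"tx":-40,"ty":0,"tz":9,"wx":0,"wy":-0.078,"wz":0},{"grip":85,"tx":-40,"ty":0,"tz":9,"wx":0,"wy":-0.078,"wz":0}]'; python3 -c "
from h import *
st()"
```

```text
time_s: 0.48
eef_pos: [335.0, -456.7, 231.0]
ee_rot: [0.227, -0.227, 0.67, -0.67]
force: [0.1, 0.3, 0.4]
grip_width: 0.995
t 0.48 p [ 335.  -456.7  231. ] j [-1.14  0.41  1.37 -0.    1.37 -0.23] F [0.1 0.3 0.4] grip 0.995
```

```bash
python3 -m handwheel '[{"grip":85,"tx":-41,"ty":0,"tz":0,"wx":0,"wy":-0.072,"wz":0},{"grip":85,"tx":-41,"ty":0,"tz":0,"wx":0,"wy":-0.072,"wz":0},{"grip":85,"tx":-41,"ty":0,"tz":0,"wx":0,"wy":-0.072,"wz":0},{"grip":85,"tx":-41,"ty":0,"tz":0,"wx":0,"wy":-0.072,"wz":0},{"grip":85,"tx":-41,"ty":0,"tz":0,"wx":0,"wy":-0.072,"wz":0},{"grip":85,"tx":-41,"ty":0,"tz":0,"wx":0,"wy":-0.072,"wz":0},{"grip":85,"tx":-41,"ty":0,"tz":0,"wx":0,"wy":-0.072,"wz":0},{"grip":85,"tx":-41,"ty":0,"tz":0,"wx":0,"wy":-0.072,"wz":0},{"grip":85,"tx":-41,"ty":0,"tz":0,"wx":0,"wy":-0.072,"wz":0}]'; python3 -c "
from h import *
from rig import eyes
st()
c=eyes.capture('wrist'); cv2.imwrite('pics/w1.png',c['pixels'][:,:,::-1]); np.savez('pics/w1.npz',**c)"
```

```text
time_s: 1.23
eef_pos: [548.3, -162.7, 230.9]
ee_rot: [0.429, -0.429, 0.563, -0.562]
force: [1.1, -0.6, 0.0]
grip_width: 0.998
t 1.23 p [ 548.3 -162.7  230.9] j [-0.49  0.42  1.35  0.    1.37 -0.22] F [ 1.1 -0.6  0. ] grip 0.998
```

View pics/w1.png

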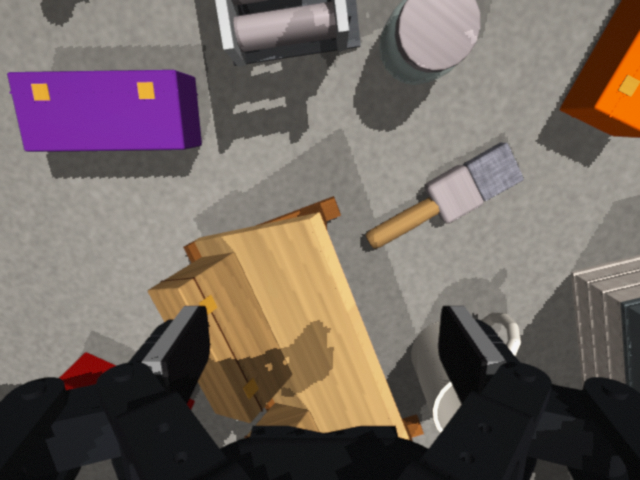

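```bash
python3 -m handwheel '[{"grip":85,"tx":-41,"ty":0,"tz":0,"wx":0,"wy":-0.085,"wz":0},{"grip":85,"tx":-41,"ty":0,"tz":0,"wx":0,"wy":-0.1,"wz":0},{"grip":85,"tx":-40,"ty":0,"tz":-6,"wx":0,"wy":-0.1,"wz":0},{"grip":85,"tx":-40,"ty":0,"tz":-6,"wx":0,"wy":-0.1,"wz":0},{"grip":85,"tx":-40,"ty":0,"tz":-6,"wx":0,"wy":-0.1,"wz":0},{"grip":85,"tx":-40,"ty":0,"tz":0,"wx":0,"wy":-0.1,"wz":0}]'; python3 -c "
from h import *
from rig import eyes
st()
c=eyes.capture('wrist'); cv2.imwrite('pics/w2.png',c['pixels'][:,:,::-1]); np.savez('pics/w2.npz',**c)"
```

```text
time_s: 1.78
eef_pos: [537.4, 75.4, 231.0]
ee_rot: [-0.573, 0.573, -0.415, 0.414]
force: [0.3, -0.2, -0.6]
grip_width: 0.996
t 1.78 p [537.4  75.4 231. ] j [-0.08  0.35  1.44  0.    1.35 -0.39] F [ 0.3 -0.2 -0.6] grip 0.996
```

View pics/w2.png

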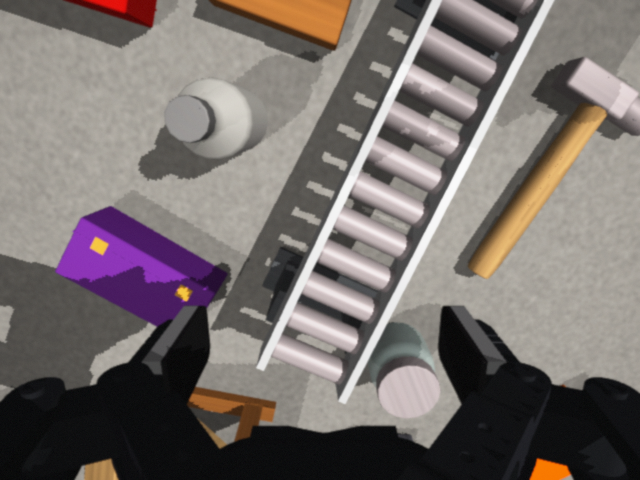

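```bash
cat >> m1.py <<'E'
print("--- joint")
W=load("w2"); w=lambda x,y:(W,np.array([x,y]))
o2=obs+[(*w(263,366),'Lh'),(*w(345,400),'Rh'),(*w(308,358),'r1'),(*w(433,3),'Lq'),(*w(550,3),'Rq2')]
def model2(p,k):
    if k=='Lq': return trackR(p[2]).apply((-34,p[5],10))+[p[0],p[1],60]
    if k=='Rq2': return trackR(p[2]).apply((34,p[6],10))+[p[0],p[1],60]
    return model(p[:5],k)
p,r=fit(o2,model2,[606,307,-.13,-9,-354,-100,-100]);print(p);print(r.T)
p,r=fit(o2[-5:],model2,[606,307,-.13,-9,-354,-100,-100]);print(p);print(r.T)
X2=trackR(p[2]).inv().apply(X-[p[0],p[1],60]); print("knob in track",X2)
E
python3 m1.py | sed -n '/joint/,$p'
```

```text
--- joint
[ 606.2   314.82   -0.13  -17.02 -364.33  -85.63  -50.65]
[[-0.7  -0.25 -0.1  -0.43 -0.06 -1.47 -1.38 -0.51 -0.09 -0.44 -0.78  2.57
   3.82 -0.65]
 [-0.11 -0.73 -1.84 -1.53 -0.51 -0.58 -1.55 -1.77 -1.37 -0.24 -0.84  4.45
   0.53 -0.29]]
[ 605.64  318.82   -0.13   92.86 -368.06  -90.02  -55.17]
[[-0.58 -0.65  4.59  2.56 -1.7 ]
 [ 0.04 -0.7   0.47  0.5  -0.49]]
knob in track [-149.07    1.08   59.86]
```

```bash
sed -i "s/'r0':(0,-16,0),'r1':(0,-352,0)/'r0':(0,-16,-10),'r1':(0,-352,-10)/; s/a(362,152)/a(362,157)/; s/a(340,415)/a(340,429)/" m1.py; python3 m1.py | sed -n '1,3p;/joint/,$p'
```

```text
track [ 606.84  311.19   -0.13  -13.31 -358.01]
[[-0.29 -0.14  0.3  -0.38 -0.36 -0.79 -0.65 -0.14 -0.08]
 [ 0.   -1.25 -1.69 -2.   -0.11  0.19 -0.76  1.08 -0.06]]
--- joint
[ 606.    312.83   -0.13  -14.98 -362.48  -83.48  -48.51]
[[-0.67 -0.17 -0.07 -0.35 -0.08 -1.56 -1.47 -0.49 -0.01 -0.27 -0.69  1.38
   3.92 -0.67]
 [-0.02 -0.58 -1.76 -1.4  -0.41 -0.52 -1.49  0.76 -0.5  -0.17 -0.82  0.56
   0.53 -0.3 ]]
[ 605.25  313.14   -0.13   21.12 -362.83  -83.9   -49.02]
[[-0.36 -0.69  1.5   2.93 -1.65]
 [ 0.11 -0.71  0.37  0.51 -0.49]]
knob in track [-149.41    6.69   60.64]
```

```bash
cat >> m1.py <<'E'
print("yaw %.4f"%p[2])
E
python3 m1.py | tail -1;  sed -i 's/606.35,307.6,60/605.6,313.0,60/' h.py
python3 - <<'E'
from h import *
k=np.array([-150,8,43.8]); M=TR.as_matrix()
plan(tr(k+[0,0,100-19]),toolR(-M[:,2],M[:,1]))
E
```

```text
yaw -0.1281
t 1.83 world d [-75.6 276.4 -48.9] | tool shift now [-285.8   49.7   17.8] | turn [-0.127 -1.107 -0.08 ] | shift if turned first [-111.4   11.7  268.2]
```

```bash
sed -i 's/-0.1325/-0.130/' h.py; python3 -m handwheel '[{"grip":85,"tx":-41,"ty":0,"tz":2.5,"wx":0,"wy":0,"wz":0},{"grip":85,"tx":-41,"ty":0,"tz":2.5,"wx":0,"wy":0,"wz":0},{"grip":85,"tx":-41,"ty":0,"tz":2.5,"wx":0,"wy":0,"wz":0},{"grip":85,"tx":-41,"ty":0,"tz":2.5,"wx":0,"wy":0,"wz":0},{"grip":85,"tx":-41,"ty":0,"tz":2.5,"wx":0,"wy":0,"wz":0},{"grip":85,"tx":-41,"ty":0,"tz":2.5,"wx":0,"wy":0,"wz":0},{"grip":85,"tx":-39,"ty":0,"tz":2.5,"wx":0,"wy":0,"wz":0}]' && python3 -m handwheel '[{"grip":85,"tx":0,"ty":0,"tz":0,"wx":-0.013,"wy":-0.111,"wz":-0.008},{"grip":85,"tx":0,"ty":0,"tz":0,"wx":-0.013,"wy":-0.111,"wz":-0.008},{"grip":85,"tx":0,"ty":0,"tz":0,"wx":-0.013,"wy":-0.111,"wz":-0.008},{"grip":85,"tx":0,"ty":0,"tz":0,"wx":-0.013,"wy":-0.111,"wz":-0.008},{"grip":85,"tx":0,"ty":0,"tz":0,"wx":-0.013,"wy":-0.111,"wz":-0.008},{"grip":85,"tx":0,"ty":0,"tz":0,"wx":-0.013,"wy":-0.111,"wz":-0.008},{"grip":85,"tx":0,"ty":0,"tz":0,"wx":-0.013,"wy":-0.111,"wz":-0.008},{"grip":85,"tx":0,"ty":0,"tz":0,"wx":-0.013,"wy":-0.111,"wz":-0.008},{"grip":85,"tx":0,"ty":0,"tz":0,"wx":-0.013,"wy":-0.111,"wz":-0.008},{"grip":85,"tx":0,"ty":0,"tz":0,"wx":-0.013,"wy":-0.108,"wz":-0.008}]'; python3 - <<'E'
from h import *
from rig import eyes
st()
k=np.array([-150,8,43.8]); M=TR.as_matrix()
plan(tr(k+[0,0,100-19]),toolR(-M[:,2],M[:,1]))
c=eyes.capture('wrist'); cv2.imwrite('pics/w3.png',c['pixels'][:,:,::-1]); np.savez('pics/w3.npz',**c)
E
```

```text
time_s: 2.42
eef_pos: [466.2, 352.1, 231.2]
ee_rot: [-0.572, 0.572, -0.416, 0.416]
force: [0.2, -1.3, 0.6]
grip_width: 0.995
time_s: 3.25
eef_pos: [467.3, 350.0, 231.0]
ee_rot: [-0.652, 0.755, -0.055, 0.046]
force: [0.5, 0.5, -1.1]
grip_width: 0.993
t 3.25 p [467.3 350.  231. ] j [ 0.49  0.51  1.22 -0.12  1.5  -0.92] F [ 0.5  0.5 -1.1] grip 0.993
t 3.25 world d [ -7.1   7.5 -48.5] | tool shift now [-8.1 47.1 13.4] | turn [ 0.006 -0.013 -0.003] | shift if turned first [-8.  47.1 13.2]
```

View pics/w3.png

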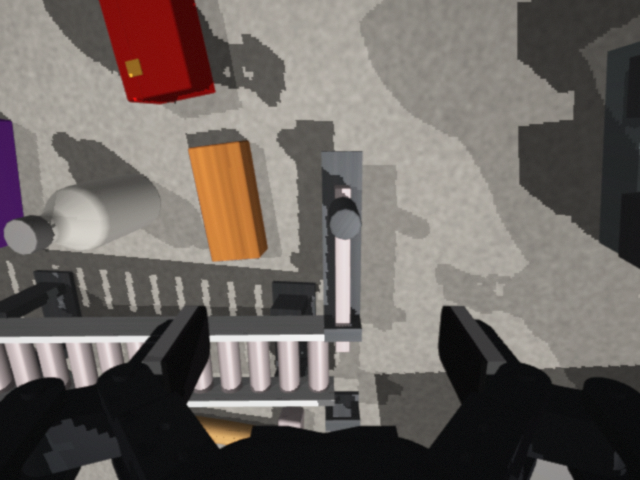

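```bash
python3 - <<'E'
import cv2
im=cv2.imread("pics/w3.png")[140:370,290:400]; cv2.imwrite("pics/c6.png",cv2.resize(im,None,fx=2.5*1,fy=2.5,interpolation=cv2.INTER_CUBIC))
E
```

```text
(no output)
```

View pics/c6.png

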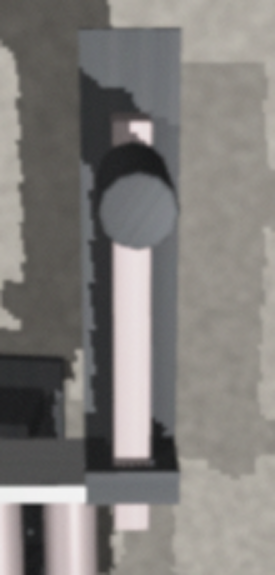

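```bash
python3 - <<'E'
from h import *
np.set_printoptions(precision=2,suppress=True)
W,S,D=load("w3"),load("scene0"),load("side0")
X,e=tri([(W,(345.2,224)),(D,(275,152.5)),(S,(465.5,283.3))]); q=TR.inv().apply(X-T0); print(X,e,q)
# wrist only, at track z=61.3
o=-W["R"].T@W["t"]; v=W["R"].T@np.linalg.inv(W["mtx"])@[345.2,224,1]
n=TR.as_matrix()[:,2]
for z in (59,61.3,63): P=o+v*((tr([0,0,z])-o)@n)/(v@n); print(z,P,TR.inv().apply(P-T0))
k=q-[0,0,17.5]; M=TR.as_matrix()
plan(tr(k+[0,0,60]),toolR(-M[:,2],M[:,1])); plan(tr(k+[0,0,4-19]),toolR(-M[:,2],M[:,1]))
E
```

```text
[459.5  347.61 119.27] [-0.06 -0.06 -0.75 -0.79 -0.71  0.83] [-149.35    6.98   60.83]
59 [459.99 347.41 117.44] [-148.84    7.1    59.  ]
61.3 [459.43 347.7  119.73] [-149.44    6.99   61.3 ]
63 [459.02 347.91 121.42] [-149.87    6.91   63.  ]
t 3.3 world d [ -6.8   3.2 -69.6] | tool shift now [-7.  68.5 12.4] | turn [ 0.01 -0.01 -0.  ] | shift if turned first [-7.1 68.6 11.9]
t 3.3 world d [  -8.1   -7.2 -143.8] | tool shift now [ -6.8 143.5  12.9] | turn [ 0.01 -0.01 -0.  ] | shift if turned first [ -7.1 143.6  11.9]
```

```bash
python3 -m handwheel '[{"grip":85,"tx":-7,"ty":0,"tz":12.5,"wx":0.01,"wy":-0.01,"wz":0},{"grip":85,"tx":0,"ty":35,"tz":0,"wx":0,"wy":0,"wz":0},{"grip":85,"tx":0,"ty":35,"tz":0,"wx":0,"wy":0,"wz":0},{"grip":85,"tx":0,"ty":25,"tz":0,"wx":0,"wy":0,"wz":0},{"grip":85,"tx":0,"ty":24,"tz":0,"wx":0,"wy":0,"wz":0},{"grip":85,"tx":0,"ty":24,"tz":0,"wx":0,"wy":0,"wz":0},{"grip":85,"tx":0,"ty":0,"tz":0,"wx":0,"wy":0,"wz":0}]' 30 && python3 - <<'E'
from h import *
from rig import eyes
st()
k=np.array([-149.4,7,43.4]); M=TR.as_matrix()
plan(tr(k+[0,0,4-19]),toolR(-M[:,2],M[:,1]))
c=eyes.capture('wrist'); cv2.imwrite('pics/w4.png',c['pixels'][:,:,::-1])
E
```

```text
time_s: 3.88
eef_pos: [456.8, 343.5, 83.4]
ee_rot: [-0.655, 0.752, -0.056, 0.044]
force: [-0.1, -0.0, -0.6]
grip_width: 0.996
t 3.88 p [456.8 343.5  83.4] j [ 0.49  0.62  1.44 -0.12  1.17 -0.89] F [-0.1 -0.  -0.6] grip 0.996
t 3.88 world d [ 2.  -0.4  3.8] | tool shift now [ 2.  -3.8 -0.6] | turn [-0.001 -0.011 -0.01 ] | shift if turned first [ 2.1 -3.7 -0.6]
```

View pics/w4.png

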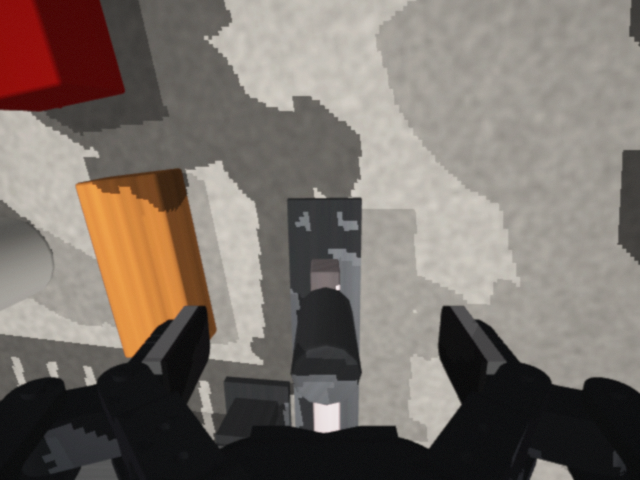

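```bash
python3 -m handwheel '[{"grip":85,"tx":2,"ty":-3,"tz":0,"wx":0,"wy":-0.01,"wz":-0.01},{"grip":15,"tx":0,"ty":0,"tz":0,"wx":0,"wy":0,"wz":0},{"grip":15,"tx":0,"ty":0,"tz":0,"wx":0,"wy":0,"wz":0},{"grip":15,"tx":0,"ty":0,"tz":0,"wx":0,"wy":0,"wz":0},{"grip":15,"tx":0,"ty":0,"tz":0,"wx":0,"wy":0,"wz":0},{"grip":15,"tx":0,"ty":0,"tz":0,"wx":0,"wy":0,"wz":0},{"grip":15,"tx":0,"ty":0,"tz":0,"wx":0,"wy":0,"wz":0},{"grip":15,"tx":0,"ty":0,"tz":0,"wx":0,"wy":0,"wz":0}]' 30 && python3 - <<'E'
from h import *
st()
k=np.array([-149.4,7,43.4]); M=TR.as_matrix()
plan(tr(k+[0,0,4-19]),toolR(-M[:,2],M[:,1]))
E
```

```text
time_s: 4.6
eef_pos: [461.4, 344.8, 91.1]
ee_rot: [-0.656, 0.752, -0.046, 0.045]
force: [-1.4, 0.9, 4.0]
grip_width: 0.246
t 4.6 p [461.4 344.8  91.1] j [ 0.49  0.61  1.43 -0.12  1.17 -0.9 ] F [-1.4  0.9  4. ] grip 0.246
t 4.6 world d [-2.5 -1.6 -4. ] | tool shift now [-2.3  4.2 -1.3] | turn [-0.005  0.001  0.008] | shift if turned first [-2.3  4.2 -1.3]
```

```bash
python3 -m handwheel '[{"grip":15,"tx":8,"ty":0,"tz":0,"wx":0,"wy":0,"wz":0},{"grip":15,"tx":12,"ty":0,"tz":0,"wx":0,"wy":0,"wz":0},{"grip":15,"tx":12,"ty":0,"tz":0,"wx":0,"wy":0,"wz":0},{"grip":15,"tx":12,"ty":0,"tz":0,"wx":0,"wy":0,"wz":0},{"grip":15,"tx":8,"ty":0,"tz":0,"wx":0,"wy":0,"wz":0},{"grip":15,"tx":0,"ty":0,"tz":0,"wx":0,"wy":0,"wz":0}]' && python3 - <<'E'
from h import *
s=st(); print(TR.inv().apply(s["eef_pos"]-T0))
E
```

```text
time_s: 5.1
eef_pos: [514.7, 337.8, 91.2]
ee_rot: [-0.657, 0.751, -0.045, 0.046]
force: [2.0, 1.7, 2.1]
grip_width: 0.242
t 5.1 p [514.7 337.8  91.2] j [ 0.44  0.69  1.3  -0.12  1.22 -0.95] F [2.  1.7 2.1] grip 0.242
[-93.38201897   8.29576612  32.6451542 ]
```

```bash
for i in 1; do python3 -m handwheel '[{"grip":15,"tx":3,"ty":0,"tz":0,"wx":0,"wy":0,"wz":0},{"grip":15,"tx":3,"ty":0,"tz":0,"wx":0,"wy":0,"wz":0},{"grip":15,"tx":2,"ty":0,"tz":0,"wx":0,"wy":0,"wz":0},{"grip":15,"tx":0,"ty":0,"tz":0,"wx":0,"wy":0,"wz":0},{"grip":15,"tx":0,"ty":0,"tz":0,"wx":0,"wy":0,"wz":0}]'; done; python3 - <<'E'
from h import *
from rig import eyes
s=st(); print(TR.inv().apply(s["eef_pos"]-T0))
c=eyes.capture('side'); cv2.imwrite('pics/s1.png',cv2.resize(c['pixels'][130:250,230:390,::-1],None,fx=4,fy=4))
E
```

```text
time_s: 5.52
eef_pos: [520.3, 337.0, 91.1]
ee_rot: [-0.656, 0.752, -0.046, 0.044]
force: [-4.3, 1.4, 3.6]
grip_width: 0.247
t 5.52 p [520.3 337.   91.1] j [ 0.44  0.7   1.28 -0.12  1.23 -0.96] F [-4.3  1.4  3.6] grip 0.247
[-87.71717571   8.27145072  32.59397279]
```

View pics/s1.png

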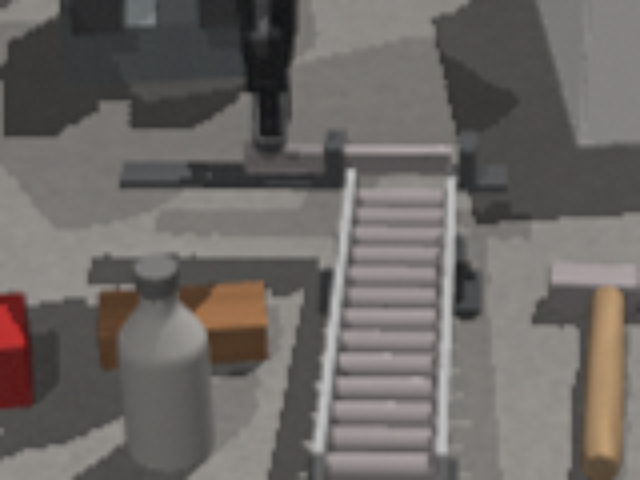

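```bash
python3 -m handwheel '[{"grip":15,"tx":3,"ty":0,"tz":0,"wx":0,"wy":0,"wz":0},{"grip":15,"tx":3,"ty":0,"tz":0,"wx":0,"wy":0,"wz":0},{"grip":15,"tx":0,"ty":0,"tz":0,"wx":0,"wy":0,"wz":0},{"grip":15,"tx":0,"ty":0,"tz":0,"wx":0,"wy":0,"wz":0}]' 40; python3 - <<'E'
from h import *
s=st(); print(TR.inv().apply(s["eef_pos"]-T0))
E
```

```text
time_s: 5.9
eef_pos: [521.0, 336.8, 90.9]
ee_rot: [-0.655, 0.753, -0.05, 0.04]
force: [-33.0, 1.8, 15.2]
grip_width: 0.244
t 5.9 p [521.  336.8  90.9] j [ 0.43  0.7   1.27 -0.12  1.25 -0.97] F [-33.    1.8  15.2] grip 0.244
[-86.94366129   8.24764314  32.37165595]
```

```bash
python3 -m handwheel '[{"grip":15,"tx":-4,"ty":0,"tz":0,"wx":0,"wy":0,"wz":0},{"grip":15,"tx":0,"ty":0,"tz":0,"wx":0,"wy":0,"wz":0},{"grip":85,"tx":0,"ty":0,"tz":0,"wx":0,"wy":0,"wz":0},{"grip":85,"tx":0,"ty":0,"tz":0,"wx":0,"wy":0,"wz":0},{"grip":85,"tx":0,"ty":0,"tz":0,"wx":0,"wy":0,"wz":0},{"grip":85,"tx":0,"ty":0,"tz":0,"wx":0,"wy":0,"wz":0},{"grip":85,"tx":0,"ty":-20,"tz":0,"wx":0,"wy":0,"wz":0},{"grip":85,"tx":0,"ty":-41,"tz":0,"wx":0,"wy":0,"wz":0},{"grip":85,"tx":0,"ty":-41,"tz":0,"wx":0,"wy":0,"wz":0},{"grip":85,"tx":0,"ty":-41,"tz":0,"wx":0,"wy":0,"wz":0}]' 40; python3 - <<'E'
from h import *
from rig import eyes
s=st(); print(TR.inv().apply(s["eef_pos"]-T0))
c=eyes.capture('wrist'); cv2.imwrite('pics/w5.png',c['pixels'][:,:,::-1]);np.savez('pics/w5.npz',**c)
E
```

```text
time_s: 6.73
eef_pos: [524.1, 355.8, 234.6]
ee_rot: [-0.656, 0.752, -0.046, 0.045]
force: [1.2, 0.1, -0.1]
grip_width: 0.993
t 6.73 p [524.1 355.8 234.6] j [ 0.46  0.61  1.04 -0.12  1.56 -0.98] F [ 1.2  0.1 -0.1] grip 0.993
[-86.30558087   7.21656879 177.37925636]
```

View pics/w5.png

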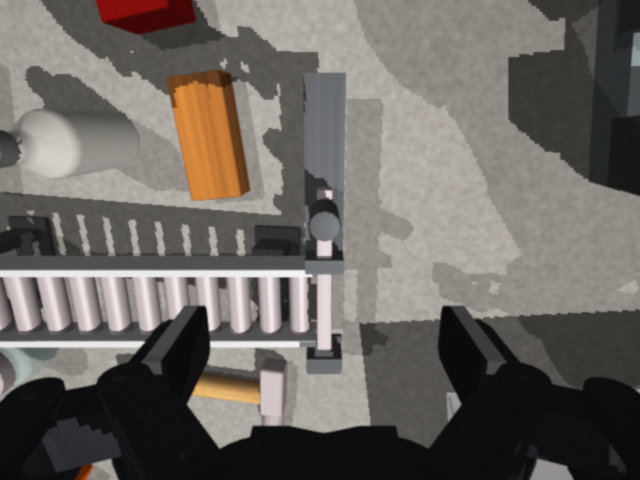

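```bash
cat >> h.py <<'E'
def ray(c,uv,p0,n):
    o=-c["R"].T@c["t"]; v=c["R"].T@np.linalg.inv(c["mtx"])@[uv[0],uv[1],1]
    return o+v*((p0-o)@n)/(v@n)
def ontrack(c,uv,z): return TR.inv().apply(ray(c,uv,tr([0,0,z]),TR.as_matrix()[:,2])-T0).round(1)
E
python3 - <<'E'
from h import *
W=load("w5")
print("knob",ontrack(W,(325,226),60.8))
for uv in [(50,273),(290,273),(50,344),(290,344)]: print(uv,ontrack(W,uv,10))
print(ontrack(W,(318,300),17),ontrack(W,(301,300),-5))
W=load("w2")
for uv in [(263,366),(345,400),(433,3),(549,3)]: print(uv,ontrack(W,uv,10))
E
```

```text
knob [-89.8   7.1  60.8]
(50, 273) [ -34.6 -224.3   10. ]
(290, 273) [-34.7 -22.   10. ]
(50, 344) [  33.6 -238.1   10. ]
(290, 344) [ 33.8 -23.6  10. ]
[-13.    1.7  17. ] [ -2.3 -13.9  -5. ]
(263, 366) [ -33.5 -362.6   10. ]
(345, 400) [  35.1 -363.    10. ]
(433, 3) [-36.1 -84.5  10. ]
(549, 3) [ 34.3 -48.9  10. ]
```

```bash
python3 - <<'E'
from h import *
M=caseR(.093).as_matrix()
Rt=toolR(-M[:,2],M[:,0])
C=np.array([439,-242,66])
plan(C+M[:,2]*150+[0,0,40],Rt)
E
```

```text
t 6.78 world d [-172.8 -607.6  -15.1] | tool shift now [ -94.5   92.5 -617.8] | turn [ 0.608  1.34  -0.314] | shift if turned first [ 588.9 -118.7 -195.8]
```

```bash
python3 -m handwheel '[{"grip":85,"tx":-6,"ty":5,"tz":-39,"wx":0,"wy":0,"wz":0},{"grip":85,"tx":-6,"ty":5,"tz":-39,"wx":0,"wy":0,"wz":0},{"grip":85,"tx":-6,"ty":5,"tz":-39,"wx":0,"wy":0,"wz":0},{"grip":85,"tx":-6,"ty":5,"tz":-39,"wx":0,"wy":0,"wz":0},{"grip":85,"tx":-6,"ty":5,"tz":-39,"wx":0,"wy":0,"wz":0},{"grip":85,"tx":-6,"ty":5,"tz":-39,"wx":0,"wy":0,"wz":0},{"grip":85,"tx":-6,"ty":5,"tz":-39,"wx":0,"wy":0,"wz":0},{"grip":85,"tx":-6,"ty":5,"tz":-39,"wx":0,"wy":0,"wz":0}]' && python3 -m handwheel '[{"grip":85,"tx":-6,"ty":6,"tz":-39,"wx":0,"wy":0,"wz":0},{"grip":85,"tx":-6,"ty":6,"tz":-39,"wx":0,"wy":0,"wz":0},{"grip":85,"tx":-6,"ty":6,"tz":-39,"wx":0,"wy":0,"wz":0},{"grip":85,"tx":-6,"ty":6,"tz":-39,"wx":0,"wy":0,"wz":0},{"grip":85,"tx":-6,"ty":6,"tz":-39,"wx":0,"wy":0,"wz":0},{"grip":85,"tx":-6,"ty":6,"tz":-39,"wx":0,"wy":0,"wz":0},{"grip":85,"tx":-6,"ty":6,"tz":-39,"wx":0,"wy":0,"wz":0},{"grip":85,"tx":-6,"ty":6,"tz":-34,"wx":0,"wy":0,"wz":0}]' && python3 -m handwheel '[{"grip":85,"tx":0,"ty":0,"tz":0,"wx":0.047,"wy":0.104,"wz":-0.024},{"grip":85,"tx":0,"ty":0,"tz":0,"wx":0.047,"wy":0.104,"wz":-0.024},{"grip":85,"tx":0,"ty":0,"tz":0,"wx":0.047,"wy":0.104,"wz":-0.024},{"grip":85,"tx":0,"ty":0,"tz":0,"wx":0.047,"wy":0.104,"wz":-0.024},{"grip":85,"tx":0,"ty":0,"tz":0,"wx":0.047,"wy":0.104,"wz":-0.024},{"grip":85,"tx":0,"ty":0,"tz":0,"wx":0.047,"wy":0.104,"wz":-0.024},{"grip":85,"tx":0,"ty":0,"tz":0,"wx":0.047,"wy":0.104,"wz":-0.024},{"grip":85,"tx":0,"ty":0,"tz":0,"wx":0.047,"wy":0.104,"wz":-0.024},{"grip":85,"tx":0,"ty":0,"tz":0,"wx":0.047,"wy":0.104,"wz":-0.024}]'; python3 - <<'E'
from h import *
st()
M=caseR(.093).as_matrix()
plan(np.array([439,-242,66])+M[:,2]*150+[0,0,40],toolR(-M[:,2],M[:,0]))
E
```

```text
time_s: 7.45
eef_pos: [435.8, 48.3, 234.8]
ee_rot: [-0.656, 0.752, -0.045, 0.045]
force: [0.3, -0.3, -0.3]
grip_width: 0.998
time_s: 8.12
eef_pos: [348.4, -254.5, 228.5]
ee_rot: [-0.656, 0.752, -0.046, 0.045]
force: [1.9, 0.5, -0.6]
grip_width: 0.994
time_s: 8.87
eef_pos: [349.4, -252.6, 228.3]
ee_rot: [0.694, -0.501, 0.247, -0.454]
force: [0.2, 0.6, 0.6]
grip_width: 0.993
t 8.87 p [ 349.4 -252.6  228.3] j [-1.15 -0.01  1.94  0.43  1.16 -1.82] F [0.2 0.6 0.6] grip 0.993
t 8.87 world d [4.  2.6 0.6] | tool shift now [-0.3  1.2  4.6] | turn [ 0.199  0.4   -0.092] | shift if turned first [-2.2  2.   3.8]
```

```bash
python3 -m handwheel '[{"grip":85,"tx":0,"ty":0,"tz":0,"wx":0.05,"wy":0.1,"wz":-0.023},{"grip":85,"tx":0,"ty":0,"tz":0,"wx":0.05,"wy":0.1,"wz":-0.023},{"grip":85,"tx":0,"ty":0,"tz":0,"wx":0.05,"wy":0.1,"wz":-0.023},{"grip":85,"tx":0,"ty":0,"tz":0,"wx":0.05,"wy":0.1,"wz":-0.023},{"grip":85,"tx":0,"ty":0,"tz":0,"wx":0,"wy":0,"wz":0}]'; python3 - <<'E'
from h import *
from rig import eyes
st()
M=caseR(.093).as_matrix()
plan(np.array([439,-242,66])+M[:,2]*150+[0,0,40],toolR(-M[:,2],M[:,0]))
c=eyes.capture('wrist'); cv2.imwrite('pics/w6.png',c['pixels'][:,:,::-1]);np.savez('pics/w6.npz',**c)
E
```

```text
time_s: 9.28
eef_pos: [348.7, -251.8, 227.5]
ee_rot: [0.656, -0.341, 0.311, -0.597]
force: [0.4, 0.4, 1.0]
grip_width: 0.998
t 9.28 p [ 348.7 -251.8  227.5] j [-1.27 -0.07  2.07  0.68  1.11 -1.67] F [0.4 0.4 1. ] grip 0.998
t 9.28 world d [4.7 1.9 1.3] | tool shift now [-1.4  1.7  4.7] | turn [-0.    -0.001 -0.002] | shift if turned first [-1.4  1.7  4.7]
```

View pics/w6.png

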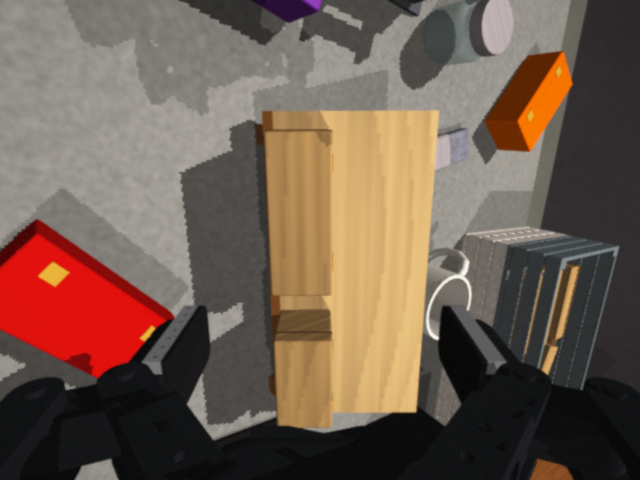

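```bash
python3 - <<'E'
import cv2
im=cv2.imread("pics/w6.png")[95:435,245:455]; cv2.imwrite("pics/c7.png",cv2.resize(im,None,fx=1.75,fy=1.75,interpolation=cv2.INTER_CUBIC))
im=cv2.imread("pics/w6.png")[110:310,250:360]; cv2.imwrite("pics/c8.png",cv2.resize(im,None,fx=3,fy=3,interpolation=cv2.INTER_CUBIC))
im=cv2.imread("pics/w6.png")[280:440,250:360]; cv2.imwrite("pics/c9.png",cv2.resize(im,None,fx=3,fy=3,interpolation=cv2.INTER_CUBIC))
E
```

```text
(no output)
```

View pics/c8.png

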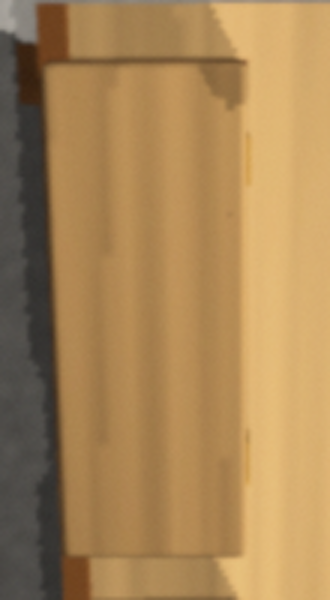

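View pics/c9.png

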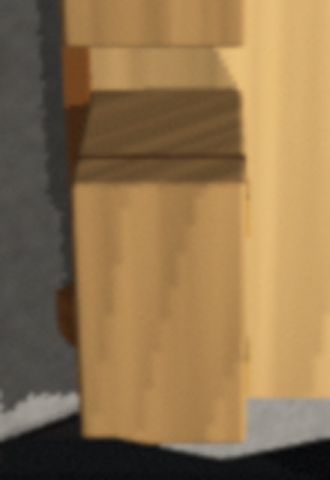

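```bash
cat >> m1.py <<'E'
print("--- cases")
W=load("w6"); w=lambda x,y:(W,np.array([x,y]))
LW=[(*w(265,131),'T-f'),(*w(331.5,131),'T+f'),(*w(330.3,295.3),'T+n'),(*w(271.7,295.3),'T-n')]
SW=[(*w(275.3,340.7),'T-f'),(*w(331.7,340.7),'T+f'),(*w(331.5,427.3),'T+n'),(*w(277.5,426.3),'T-n')]
for n,o,ow,L in (("long",lo,LW,130),("short",sh,SW,90)):
    T=[x for x in o if x[2][0]=='T']
    for oo in (ow,ow+T):
        q,r=fit(oo,cm(L),[440,-240,66,.09]); print(n,q.round(3)); print(r.T)
E
python3 m1.py | sed -n '/cases/,$p'
```

```text
--- cases
long [ 438.46 -244.05   66.16    0.09]
[[-0.98  1.11  1.01 -1.16]
 [ 0.22  0.35 -0.27 -0.38]]
long [ 439.31 -244.02   65.28    0.09]
[[-0.65  1.18  1.33 -0.6  -0.   -0.96 -0.62 -0.2  -0.99  0.16 -1.15  0.66]
 [ 0.36  0.37 -0.88 -0.9  -0.89  0.12  0.59  1.82 -0.92  0.59 -0.25 -0.31]]
short [ 456.   -398.49   63.46    0.09]
[[-0.5   0.84 -0.24  0.02]
 [-0.03  0.34 -0.52  0.15]]
short [ 453.78 -396.     66.22    0.09]
[[-1.55  0.5   0.18 -0.12  0.6  -0.03 -0.18 -0.4  -1.52 -0.02 -1.47  0.05]
 [-0.17 -0.19 -0.4   0.62 -0.25 -0.34 -1.07  1.93 -0.27  0.29 -0.03  0.17]]
```

```bash
cat >> h.py <<'E'
CM=caseR(.093).as_matrix(); CT=toolR(-CM[:,2],CM[:,0]); LC=np.array([439,-244,65.7]); SC=np.array([454.,-396.5,65.7])
TM=TR.as_matrix(); TT=toolR(-TM[:,2],TM[:,0])
E
python3 m1.py | grep -A0 -E "^long|^short"; python3 - <<'E'
from h import *
plan(LC+CM[:,2]*60,CT);plan(LC-CM[:,2]*9,CT)
E
```

```text
long [ 439.13 -242.28   65.65    0.09]
--
short [ 452.5  -395.12   65.74    0.1 ]
--
long [ 438.46 -244.05   66.16    0.09]
--
long [ 439.31 -244.02   65.28    0.09]
--
short [ 456.   -398.49   63.46    0.09]
--
short [ 453.78 -396.     66.22    0.09]
t 9.33 world d [  55.9    5.  -113.1] | tool shift now [  0.4 124.9 -18.7] | turn [ 0.002  0.005 -0.002] | shift if turned first [  0.2 124.8 -18.9]
t 9.33 world d [  95.3    8.6 -169.6] | tool shift now [  0.6 193.9 -18.5] | turn [ 0.002  0.005 -0.002] | shift if turned first [  0.2 193.8 -18.9]
```

```bash
python3 -m handwheel '[{"grip":85,"tx":0.5,"ty":30,"tz":-19,"wx":0,"wy":0.005,"wz":0},{"grip":85,"tx":0,"ty":38,"tz":0,"wx":0,"wy":0,"wz":0},{"grip":85,"tx":0,"ty":35,"tz":0,"wx":0,"wy":0,"wz":0},{"grip":85,"tx":0,"ty":22,"tz":0,"wx":0,"wy":0,"wz":0},{"grip":85,"tx":0,"ty":0,"tz":0,"wx":0,"wy":0,"wz":0}]'; python3 - <<'E'
from h import *
from rig import eyes
st()
plan(LC-CM[:,2]*9,CT)
c=eyes.capture('wrist'); cv2.imwrite('pics/w7.png',c['pixels'][:,:,::-1]);np.savez('pics/w7.npz',**c)
E
```

```text
time_s: 9.75
eef_pos: [406.2, -245.4, 112.0]
ee_rot: [0.658, -0.342, 0.313, -0.593]
force: [-0.2, 1.0, -0.2]
grip_width: 0.996
t 9.75 p [ 406.2 -245.4  112. ] j [-1.11  0.22  2.13  0.88  0.77 -1.85] F [-0.2  1.  -0.2] grip 0.996
t 9.75 world d [ 38.    1.9 -53.6] | tool shift now [ 2.2 65.7  0.6] | turn [ 0.004  0.003 -0.009] | shift if turned first [ 1.6 65.7  0.4]
```

View pics/w7.png

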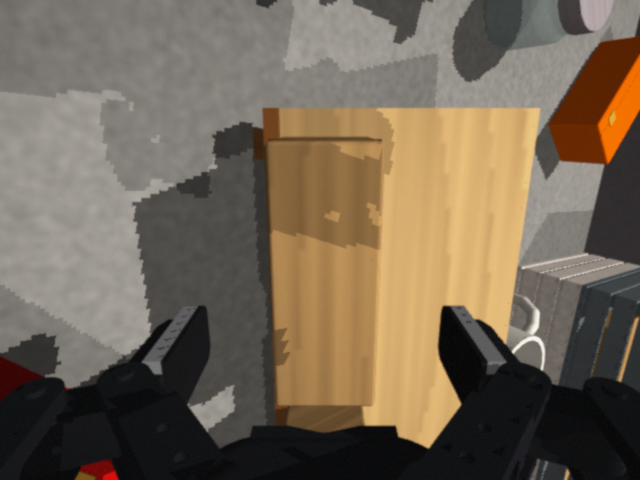

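```bash
python3 -m handwheel '[{"grip":85,"tx":2,"ty":15,"tz":0.5,"wx":0,"wy":0.003,"wz":-0.008},{"grip":85,"tx":0,"ty":20,"tz":0,"wx":0,"wy":0,"wz":0},{"grip":85,"tx":0,"ty":18,"tz":0,"wx":0,"wy":0,"wz":0},{"grip":85,"tx":0,"ty":12,"tz":0,"wx":0,"wy":0,"wz":0},{"grip":85,"tx":0,"ty":0,"tz":0,"wx":0,"wy":0,"wz":0},{"grip":85,"tx":0,"ty":0,"tz":0,"wx":0,"wy":0,"wz":0}]'; python3 - <<'E'
from h import *
st()
plan(LC-CM[:,2]*9,CT)
E
```

```text
time_s: 10.3
eef_pos: [443.1, -246.3, 63.0]
ee_rot: [0.654, -0.342, 0.31, -0.599]
force: [0.1, -0.4, 0.1]
grip_width: 0.994
t 10.3 p [ 443.1 -246.3   63. ] j [-1.02  0.38  2.1   1.04  0.63 -1.96] F [ 0.1 -0.4  0.1] grip 0.994
t 10.3 world d [ 1.   2.8 -4.7] | tool shift now [-2.7  4.6 -1.6] | turn [ 0.    -0.001  0.006] | shift if turned first [-2.7  4.6 -1.6]
```

```bash
python3 -m handwheel '[{"grip":85,"tx":-2,"ty":4,"tz":-1.5,"wx":0,"wy":0,"wz":0},{"grip":40,"tx":0,"ty":0,"tz":0,"wx":0,"wy":0,"wz":0},{"grip":40,"tx":0,"ty":0,"tz":0,"wx":0,"wy":0,"wz":0},{"grip":40,"tx":0,"ty":0,"tz":0,"wx":0,"wy":0,"wz":0},{"grip":40,"tx":0,"ty":0,"tz":0,"wx":0,"wy":0,"wz":0},{"grip":40,"tx":0,"ty":0,"tz":0,"wx":0,"wy":0,"wz":0},{"grip":40,"tx":0,"ty":0,"tz":0,"wx":0,"wy":0,"wz":0}]' 45; python3 - <<'E'
from h import *
st()
plan(LC-CM[:,2]*9,CT)
E
```

```text
time_s: 10.88
eef_pos: [443.9, -244.0, 58.5]
ee_rot: [0.654, -0.342, 0.311, -0.6]
force: [-2.9, 1.0, 6.7]
grip_width: 0.583
t 10.88 p [ 443.9 -244.    58.5] j [-1.01  0.39  2.1   1.06  0.62 -1.98] F [-2.9  1.   6.7] grip 0.583
t 10.88 world d [ 0.2  0.5 -0.2] | tool shift now [-0.5  0.3  0.1] | turn [ 0.    -0.002  0.006] | shift if turned first [-0.5  0.3  0.1]
```

```bash
python3 -m handwheel '[{"grip":40,"tx":0,"ty":-6,"tz":0,"wx":0,"wy":0,"wz":0},{"grip":40,"tx":0,"ty":-14,"tz":0,"wx":0,"wy":0,"wz":0},{"grip":40,"tx":0,"ty":-25,"tz":0,"wx":0,"wy":0,"wz":0},{"grip":40,"tx":0,"ty":-30,"tz":0,"wx":0,"wy":0,"wz":0},{"grip":40,"tx":0,"ty":-30,"tz":10,"wx":0,"wy":0,"wz":0},{"grip":40,"tx":0,"ty":-25,"tz":10,"wx":0,"wy":0,"wz":0},{"grip":40,"tx":0,"ty":0,"tz":0,"wx":0,"wy":0,"wz":0}]'; python3 - <<'E'
from h import *
from rig import eyes
st()
plan(tr([0,-285,100]),TT)
c=eyes.capture('wrist'); cv2.imwrite('pics/w8.png',c['pixels'][:,:,::-1]);np.savez('pics/w8.npz',**c)
c=eyes.capture('side'); cv2.imwrite('pics/s2.png',c['pixels'][:,:,::-1])
E
```

```text
time_s: 11.47
eef_pos: [385.7, -250.2, 179.9]
ee_rot: [0.652, -0.343, 0.309, -0.601]
force: [1.4, -1.5, -2.5]
grip_width: 0.578
t 11.47 p [ 385.7 -250.2  179.9] j [-1.16  0.05  2.1   0.75  0.92 -1.7 ] F [ 1.4 -1.5 -2.5] grip 0.578
t 11.47 world d [185.1 297.1  18.8] | tool shift now [-279.8  103.   184.4] | turn [-0.625  0.17  -0.191] | shift if turned first [-312.9  -63.   145.1]
```

View pics/w8.png

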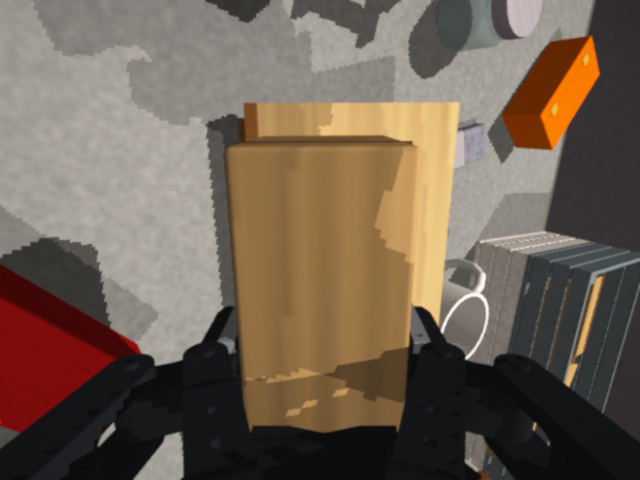

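View pics/s2.png

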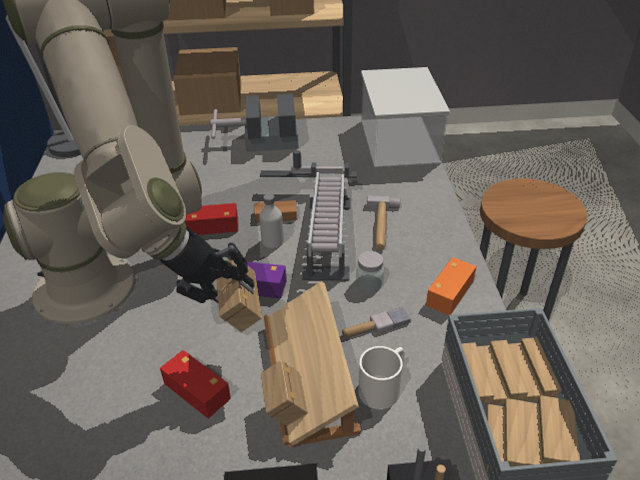

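```bash
python3 -m handwheel '[{"grip":40,"tx":0,"ty":-10,"tz":0,"wx":-0.1,"wy":0.028,"wz":-0.031},{"grip":40,"tx":0,"ty":-10,"tz":0,"wx":-0.1,"wy":0.028,"wz":-0.031},{"grip":40,"tx":0,"ty":-10,"tz":0,"wx":-0.1,"wy":0.028,"wz":-0.031},{"grip":40,"tx":0,"ty":-10,"tz":0,"wx":-0.1,"wy":0.028,"wz":-0.031},{"grip":40,"tx":0,"ty":0,"tz":0,"wx":-0.1,"wy":0.028,"wz":-0.031},{"grip":40,"tx":0,"ty":0,"tz":0,"wx":-0.1,"wy":0.028,"wz":-0.031},{"grip":40,"tx":0,"ty":0,"tz":0,"wx":0,"wy":0,"wz":0}]';  python3 - <<'E'
from h import *
st()
plan(tr([0,-285,100]),TT)
E
```

```text
time_s: 12.15
eef_pos: [370.4, -246.8, 207.0]
ee_rot: [-0.449, 0.492, -0.49, 0.563]
force: [0.2, 0.5, -4.2]
grip_width: 0.581
t 12.15 p [ 370.4 -246.8  207. ] j [-0.81  0.11  1.82 -0.07  1.11 -0.67] F [ 0.2  0.5 -4.2] grip 0.581
t 12.15 world d [200.4 293.7  -8.3] | tool shift now [-313.7  -21.7  166.3] | turn [-0.039  0.014 -0.025] | shift if turned first [-315.3  -35.9  160.6]
```

```bash
python3 -m handwheel '[{"grip":40,"tx":-20,"ty":-4,"tz":10,"wx":-0.013,"wy":0.005,"wz":-0.008},{"grip":40,"tx":-35,"ty":-4,"tz":18,"wx":-0.013,"wy":0.005,"wz":-0.008},{"grip":40,"tx":-36,"ty":-4,"tz":18,"wx":-0.013,"wy":0.004,"wz":-0.008},{"grip":40,"tx":-36,"ty":-4,"tz":18,"wx":0,"wy":0,"wz":0},{"grip":40,"tx":-36,"ty":-4,"tz":18,"wx":0,"wy":0,"wz":0},{"grip":40,"tx":-36,"ty":-4,"tz":19,"wx":0,"wy":0,"wz":0},{"grip":40,"tx":-36,"ty":-4,"tz":19,"wx":0,"wy":0,"wz":0},{"grip":40,"tx":-35,"ty":-4,"tz":18,"wx":0,"wy":0,"wz":0},{"grip":40,"tx":-27,"ty":-2,"tz":14,"wx":0,"wy":0,"wz":0},{"grip":40,"tx":-15,"ty":-2,"tz":9,"wx":0,"wy":0,"wz":0}]';  python3 -m handwheel '[{"grip":40,"tx":0,"ty":0,"tz":0,"wx":0,"wy":0,"wz":0}]'; python3 - <<'E'
from h import *
st()
plan(tr([0,-285,100]),TT)
from rig import eyes
for n in("side","scene"):
    c=eyes.capture(n); np.savez(f'pics/{n}3.npz',**c); im=c['pixels'][:,:,::-1]; cv2.imwrite(f'pics/{n}3.png',cv2.resize(im[140:310,250:430] if n=="side" else im[180:350,260:440],None,fx=3.3,fy=3.3,interpolation=cv2.INTER_CUBIC))
E
```

```text
time_s: 12.98
eef_pos: [569.3, 46.0, 201.2]
ee_rot: [-0.431, 0.502, -0.497, 0.561]
force: [0.6, -0.1, -2.5]
grip_width: 0.58
time_s: 13.07
eef_pos: [569.5, 45.8, 201.2]
ee_rot: [-0.431, 0.502, -0.497, 0.561]
force: [0.8, -0.3, -3.5]
grip_width: 0.581
t 13.07 p [569.5  45.8 201.2] j [-0.06  0.46  1.38 -0.14  1.32  0.1 ] F [ 0.8 -0.3 -3.5] grip 0.581
t 13.07 world d [ 1.3  1.2 -2.5] | tool shift now [-1.7  2.3  1.1] | turn [-0.002  0.004 -0.004] | shift if turned first [-1.7  2.3  1.1]
```

View pics/side3.png

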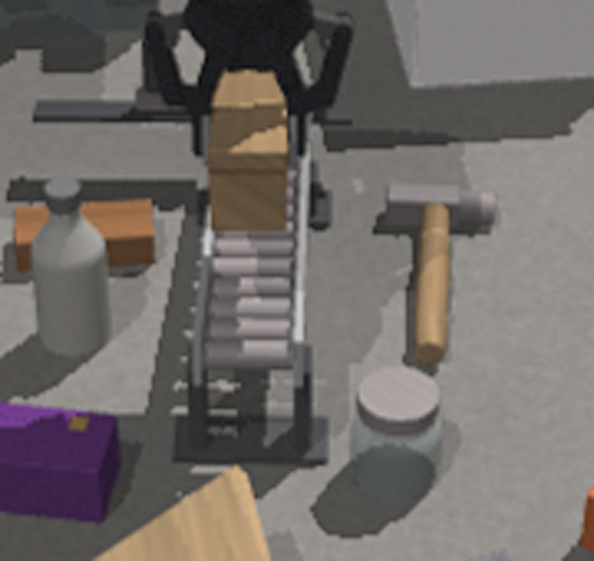

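View pics/scene3.png

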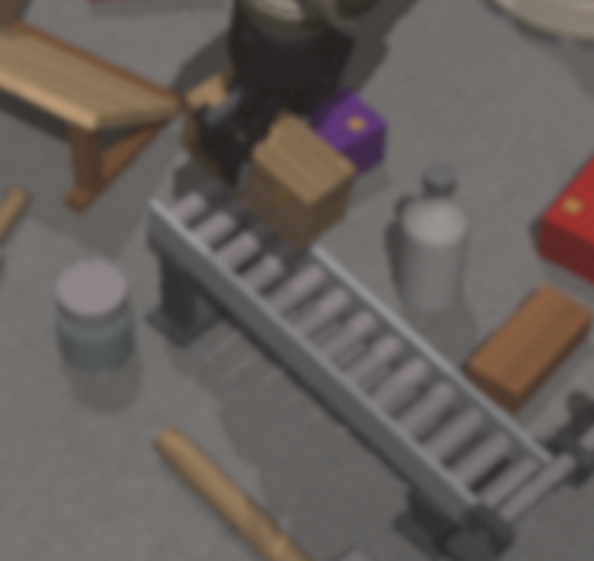

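```bash
python3 -m handwheel '[{"grip":40,"tx":-1.7,"ty":12,"tz":1,"wx":-0.002,"wy":0.004,"wz":-0.004},{"grip":40,"tx":0,"ty":20,"tz":0,"wx":0,"wy":0,"wz":0},{"grip":40,"tx":0,"ty":20,"tz":0,"wx":0,"wy":0,"wz":0},{"grip":40,"tx":0,"ty":12,"tz":0,"wx":0,"wy":0,"wz":0},{"grip":40,"tx":0,"ty":6,"tz":0,"wx":0,"wy":0,"wz":0},{"grip":40,"tx":0,"ty":0,"tz":0,"wx":0,"wy":0,"wz":0},{"grip":40,"tx":0,"ty":0,"tz":0,"wx":0,"wy":0,"wz":0}]'; python3 - <<'E'
from h import *
s=st();print(TR.inv().apply(s["eef_pos"]-T0))
plan(tr([0,-285,21]),TT)
from rig import eyes
for n in("side","scene"):
    c=eyes.capture(n); np.savez(f'pics/{n}4.npz',**c); im=c['pixels'][:,:,::-1]; cv2.imwrite(f'pics/{n}4.png',cv2.resize(im[140:290,270:390] if n=="side" else im[200:310,280:390],None,fx=4,fy=4,interpolation=cv2.INTER_CUBIC))
E
```

```text
time_s: 13.75
eef_pos: [569.0, 33.9, 134.7]
ee_rot: [-0.426, 0.501, -0.497, 0.566]
force: [0.5, -0.4, -2.9]
grip_width: 0.581
t 13.75 p [569.   33.9 134.7] j [-0.08  0.52  1.47 -0.16  1.17  0.12] F [ 0.5 -0.4 -2.9] grip 0.581
[-9.20561096e-02 -2.89112024e+02  3.48157362e+01]
t 13.75 world d [  0.4   2.1 -14.3] | tool shift now [-4.2 13.8  0. ] | turn [-0.003 -0.007  0.004] | shift if turned first [-4.1 13.8  0.1]
```

View pics/side4.png

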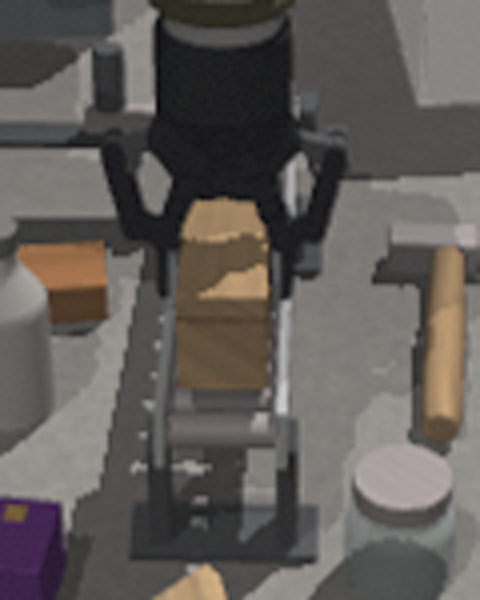

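View pics/scene4.png

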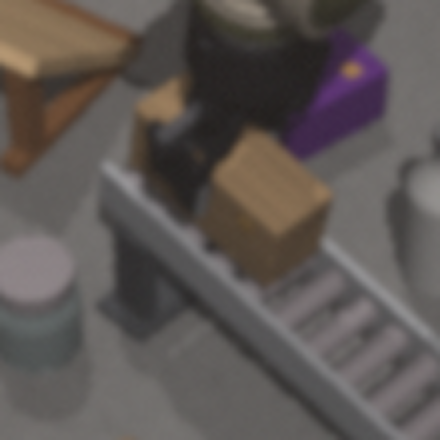

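```bash
python3 -m handwheel '[{"grip":40,"tx":-3,"ty":5,"tz":0,"wx":-0.002,"wy":-0.006,"wz":0.003},{"grip":40,"tx":-1,"ty":3,"tz":0,"wx":0,"wy":0,"wz":0},{"grip":40,"tx":0,"ty":2,"tz":0,"wx":0,"wy":0,"wz":0},{"grip":40,"tx":0,"ty":0,"tz":0,"wx":0,"wy":0,"wz":0},{"grip":40,"tx":0,"ty":0,"tz":0,"wx":0,"wy":0,"wz":0}]'; python3 - <<'E'
from h import *
s=st();print(TR.inv().apply(s["eef_pos"]-T0).round(1),TR.inv().apply(s["force"]).round(1))
E
python3 -m handwheel '[{"grip":40,"tx":0,"ty":1.5,"tz":0,"wx":0,"wy":0,"wz":0},{"grip":40,"tx":0,"ty":0,"tz":0,"wx":0,"wy":0,"wz":0}]'; python3 - <<'E'
from h import *
s=st();print(TR.inv().apply(s["eef_pos"]-T0).round(1),TR.inv().apply(s["force"]).round(1))
E
```

```text
time_s: 14.27
eef_pos: [569.4, 36.9, 124.1]
ee_rot: [-0.428, 0.502, -0.497, 0.563]
force: [0.1, -0.2, -2.8]
grip_width: 0.574
t 14.27 p [569.4  36.9 124.1] j [-0.08  0.53  1.47 -0.15  1.15  0.12] F [ 0.1 -0.2 -2.8] grip 0.574
[-1.000e-01 -2.846e+02  2.470e+01] [ 0.2  0.2 -2.8]
time_s: 14.43
eef_pos: [569.4, 36.7, 122.5]
ee_rot: [-0.428, 0.502, -0.497, 0.563]
force: [0.3, 0.4, -3.5]
grip_width: 0.582
t 14.43 p [569.4  36.7 122.5] j [-0.08  0.53  1.48 -0.15  1.14  0.12] F [ 0.3  0.4 -3.5] grip 0.582
[-1.000e-01 -2.847e+02  2.320e+01] [ 0.3  0.9 -3.4]
```

```bash
for i in 1 2; do python3 -m handwheel '[{"grip":40,"tx":0,"ty":1.2,"tz":0,"wx":0,"wy":0,"wz":0},{"grip":40,"tx":0,"ty":0,"tz":0,"wx":0,"wy":0,"wz":0}]' >/dev/null; python3 - <<'E'
from h import *
s=st();print(TR.inv().apply(s["eef_pos"]-T0).round(1),TR.inv().apply(s["force"]).round(1))
E
done
```

```text
t 14.6 p [569.4  36.5 121.3] j [-0.08  0.53  1.48 -0.15  1.14  0.12] F [-0.7 -0.3 -3.4] grip 0.581
[-1.000e-01 -2.847e+02  2.190e+01] [-0.6  0.1 -3.4]
t 14.77 p [569.3  36.3 120.1] j [-0.08  0.54  1.48 -0.15  1.14  0.12] F [-0.4  0.1 -4.8] grip 0.583
[-1.000e-01 -2.847e+02  2.070e+01] [-0.4  0.7 -4.8]
```

```bash
for i in 1 2; do python3 -m handwheel '[{"grip":40,"tx":0,"ty":1,"tz":0,"wx":0,"wy":0,"wz":0},{"grip":40,"tx":0,"ty":0,"tz":0,"wx":0,"wy":0,"wz":0}]' >/dev/null; python3 - <<'E'
from h import *
s=st();print(TR.inv().apply(s["eef_pos"]-T0).round(1),TR.inv().apply(s["force"]).round(1))
E
done
```

```text
t 14.93 p [569.3  36.2 119.1] j [-0.08  0.54  1.48 -0.16  1.14  0.12] F [-0.5 -0.7 -3.6] grip 0.579
[-1.000e-01 -2.847e+02  1.970e+01] [-0.4 -0.3 -3.7]
t 15.1 p [569.3  36.1 118.2] j [-0.08  0.54  1.48 -0.16  1.13  0.12] F [-0.7  0.5 -4. ] grip 0.577
[-1.000e-01 -2.847e+02  1.870e+01] [-0.8  1.  -3.9]
```

```bash
for i in 1 2; do python3 -m handwheel '[{"grip":40,"tx":0,"ty":1,"tz":0,"wx":0,"wy":0,"wz":0},{"grip":40,"tx":0,"ty":0,"tz":0,"wx":0,"wy":0,"wz":0}]' >/dev/null; python3 - <<'E'
from h import *
s=st();print(TR.inv().apply(s["eef_pos"]-T0).round(1),TR.inv().apply(s["force"]).round(1))
E
done; python3 - <<'E'
from h import *
from rig import eyes
for n in("side","scene"):
    c=eyes.capture(n); np.savez(f'pics/{n}5.npz',**c); im=c['pixels'][:,:,::-1]; cv2.imwrite(f'pics/{n}5.png',cv2.resize(im[190:270,290:370] if n=="side" else im[220:290,300:380],None,fx=6,fy=6,interpolation=cv2.INTER_CUBIC))
E
```

```text
t 15.27 p [569.4  35.9 117.4] j [-0.08  0.54  1.48 -0.16  1.13  0.12] F [ 0.3  0.2 -2.6] grip 0.579
[   0.  -284.7   17.9] [ 0.2  0.5 -2.5]
t 15.43 p [569.5  35.9 117.2] j [-0.08  0.54  1.48 -0.16  1.13  0.12] F [-1.9  1.3  4.2] grip 0.582
[ 1.000e-01 -2.847e+02  1.770e+01] [-2.1  0.5  4.3]
```

View pics/side5.png

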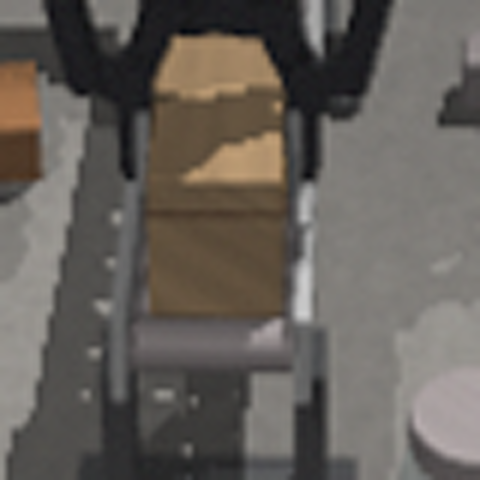

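View pics/scene5.png

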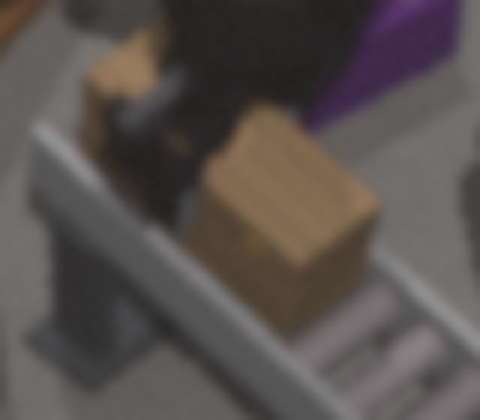

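```bash
python3 -m handwheel '[{"grip":85,"tx":0,"ty":0,"tz":0,"wx":0,"wy":0,"wz":0},{"grip":85,"tx":0,"ty":0,"tz":0,"wx":0,"wy":0,"wz":0},{"grip":85,"tx":0,"ty":0,"tz":0,"wx":0,"wy":0,"wz":0},{"grip":85,"tx":0,"ty":0,"tz":0,"wx":0,"wy":0,"wz":0},{"grip":85,"tx":0,"ty":0,"tz":0,"wx":0,"wy":0,"wz":0},{"grip":85,"tx":0,"ty":0,"tz":0,"wx":0,"wy":0,"wz":0}]';  python3 - <<'E'
from h import *
s=st();print(TR.inv().apply(s["eef_pos"]-T0).round(1),TR.inv().apply(s["force"]).round(1))
from rig import eyes
for n in("side",):
    c=eyes.capture(n); np.savez(f'pics/{n}6.npz',**c); im=c['pixels'][:,:,::-1]; cv2.imwrite(f'pics/{n}6.png',cv2.resize(im[140:290,270:390] if n=="side" else im[200:310,280:390],None,fx=4,fy=4,interpolation=cv2.INTER_CUBIC))
E
```

```text
time_s: 16.03
eef_pos: [569.4, 35.8, 116.3]
ee_rot: [-0.428, 0.502, -0.497, 0.563]
force: [-0.5, 0.4, 0.6]
grip_width: 0.995
t 16.03 p [569.4  35.8 116.3] j [-0.08  0.54  1.48 -0.16  1.13  0.12] F [-0.5  0.4  0.6] grip 0.995
[  -0.  -284.7   16.8] [-0.6  0.2  0.7]
```

View pics/side6.png

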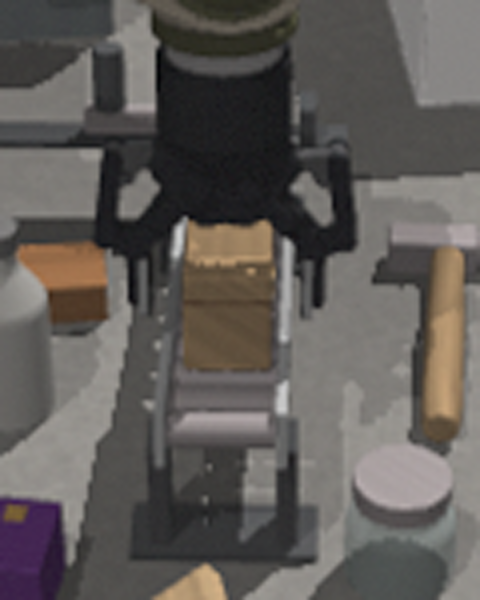

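```bash
python3 -m handwheel '[{"grip":85,"tx":0,"ty":0,"tz":0,"wx":0,"wy":0,"wz":0},{"grip":85,"tx":0,"ty":0,"tz":0,"wx":0,"wy":0,"wz":0},{"grip":85,"tx":0,"ty":0,"tz":0,"wx":0,"wy":0,"wz":0},{"grip":85,"tx":0,"ty":0,"tz":0,"wx":0,"wy":0,"wz":0},{"grip":85,"tx":0,"ty":-15,"tz":0,"wx":0,"wy":0,"wz":0},{"grip":85,"tx":0,"ty":-40,"tz":0,"wx":0,"wy":0,"wz":0},{"grip":85,"tx":0,"ty":-40,"tz":0,"wx":0,"wy":0,"wz":0},{"grip":85,"tx":0,"ty":-30,"tz":0,"wx":0,"wy":0,"wz":0}]';  python3 - <<'E'
from h import *
s=st();print(TR.inv().apply(s["eef_pos"]-T0).round(1),TR.inv().apply(s["force"]).round(1))
from rig import eyes
for n in("side","scene"):
    c=eyes.capture(n); np.savez(f'pics/{n}7.npz',**c); im=c['pixels'][:,:,::-1]; cv2.imwrite(f'pics/{n}7.png',cv2.resize(im[140:290,250:390] if n=="side" else im[210:350,300:480],None,fx=4,fy=4,interpolation=cv2.INTER_CUBIC))
E
```

```text
time_s: 16.75
eef_pos: [571.7, 53.6, 243.3]
ee_rot: [-0.429, 0.502, -0.496, 0.564]
force: [-0.4, 0.6, 0.1]
grip_width: 1.0
t 16.75 p [571.7  53.6 243.3] j [-0.05  0.43  1.3  -0.14  1.42  0.11] F [-0.4  0.6  0.1] grip 1.0
[   0.  -284.6  145.1] [-0.4  0.5  0.2]
```

View pics/side7.png

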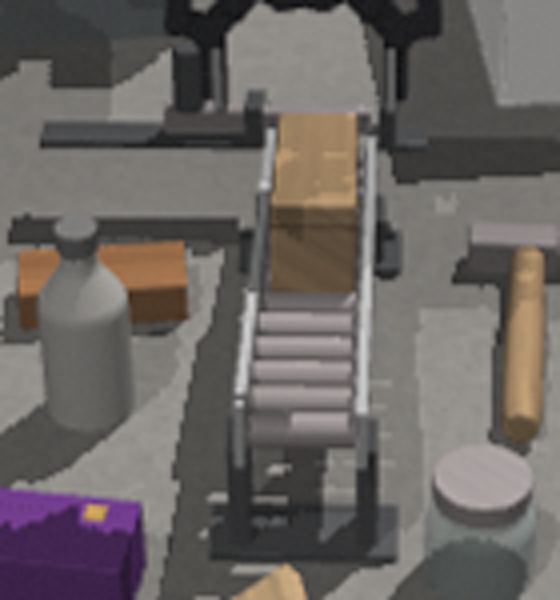

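View pics/scene7.png

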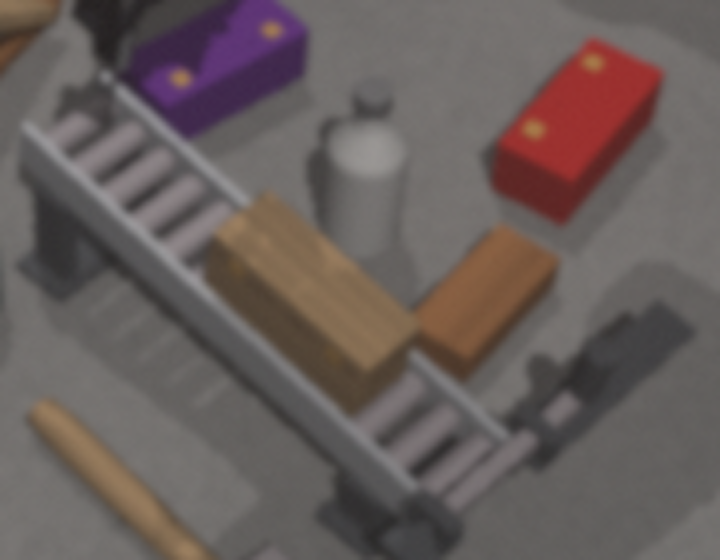

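```bash
python3 - <<'E'
from h import *
plan(SC+CM[:,2]*150+[0,0,20],CT)
E
```

```text
t 16.85 world d [-204.8 -458.2  -37. ] | tool shift now [ 471.2  102.1 -144.4] | turn [ 0.612 -0.173  0.204] | shift if turned first [ 437.2 -111.1 -223.1]
```

```bash
python3 -m handwheel '[{"grip":85,"tx":38,"ty":4,"tz":-12,"wx":0,"wy":0,"wz":0},{"grip":85,"tx":38,"ty":4,"tz":-12,"wx":0,"wy":0,"wz":0},{"grip":85,"tx":38,"ty":4,"tz":-12,"wx":0,"wy":0,"wz":0},{"grip":85,"tx":38,"ty":4,"tz":-12,"wx":0,"wy":0,"wz":0},{"grip":85,"tx":38,"ty":4,"tz":-12,"wx":0,"wy":0,"wz":0},{"grip":85,"tx":38,"ty":8,"tz":-12,"wx":0,"wy":0,"wz":0},{"grip":85,"tx":38,"ty":8,"tz":-12,"wx":0,"wy":0,"wz":0},{"grip":85,"tx":38,"ty":8,"tz":-12,"wx":0,"wy":0,"wz":0},{"grip":85,"tx":38,"ty":8,"tz":-12,"wx":0,"wy":0,"wz":0},{"grip":85,"tx":38,"ty":9,"tz":-12,"wx":0,"wy":0,"wz":0}]' && python3 -m handwheel '[{"grip":85,"tx":38,"ty":12,"tz":-12,"wx":0,"wy":0,"wz":0},{"grip":85,"tx":38,"ty":12,"tz":-12,"wx":0,"wy":0,"wz":0},{"grip":85,"tx":16,"ty":10,"tz":0,"wx":0,"wy":0,"wz":0},{"grip":85,"tx":0,"ty":0,"tz":0,"wx":0.102,"wy":-0.029,"wz":0.034},{"grip":85,"tx":0,"ty":0,"tz":0,"wx":0.102,"wy":-0.029,"wz":0.034},{"grip":85,"tx":0,"ty":0,"tz":0,"wx":0.102,"wy":-0.029,"wz":0.034},{"grip":85,"tx":0,"ty":0,"tz":0,"wx":0.102,"wy":-0.029,"wz":0.034},{"grip":85,"tx":0,"ty":0,"tz":0,"wx":0.102,"wy":-0.029,"wz":0.034},{"grip":85,"tx":0,"ty":0,"tz":0,"wx":0.102,"wy":-0.029,"wz":0.034},{"grip":85,"tx":0,"ty":0,"tz":0,"wx":0,"wy":0,"wz":0}]'; python3 - <<'E'
from h import *
st();plan(SC+CM[:,2]*150+[0,0,20],CT)
from rig import eyes
for n in("side","wrist"):
    c=eyes.capture(n); np.savez(f'pics/{n}8.npz',**c); im=c['pixels'][:,:,::-1]; cv2.imwrite(f'pics/{n}8.png',im)
E
```

```text
time_s: 17.68
eef_pos: [401.1, -314.2, 232.2]
ee_rot: [-0.428, 0.502, -0.497, 0.563]
force: [1.0, -0.8, -0.5]
grip_width: 0.996
time_s: 18.52
eef_pos: [364.4, -405.1, 210.0]
ee_rot: [0.655, -0.342, 0.315, -0.596]
force: [0.0, -0.6, -1.0]
grip_width: 0.994
t 18.52 p [ 364.4 -405.1  210. ] j [-1.34  0.27  1.74  0.67  1.14 -1.72] F [ 0.  -0.6 -1. ] grip 0.994
t 18.52 world d [ 3.9  0.7 -1.5] | tool shift now [-0.3  3.4  2.4] | turn [ 0.007 -0.004 -0.003] | shift if turned first [-0.3  3.5  2.4]
```

View pics/side8.png

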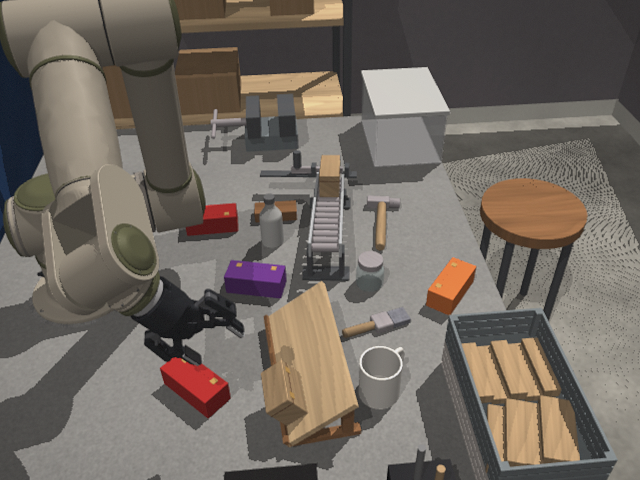

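View pics/wrist8.png

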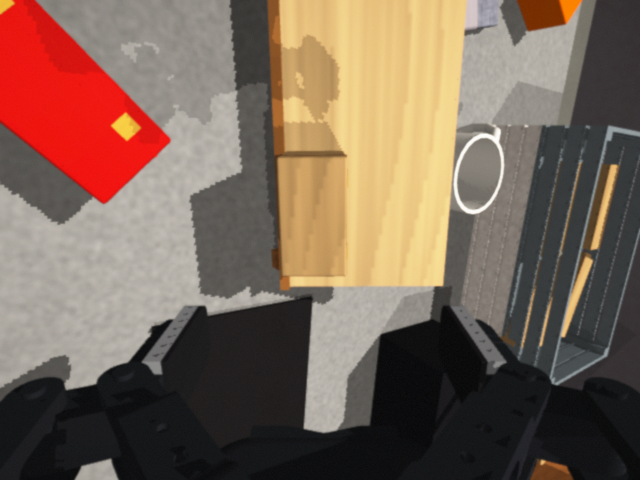

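```bash
cat >> m1.py <<'E'
print("--- short2")
W=load("wrist8"); 
SW=[(*w(276,156),'T-f')]
w=lambda x,y:(W,np.array([x,y]))
SW=[(*w(276,156),'T-f'),(*w(345.5,155),'T+f'),(*w(345.5,275.5),'T+n'),(*w(281.5,277),'T-n')]
T=[x for x in sh if x[2][0]=='T']
for oo in (SW,SW+T):
        q,r=fit(oo,cm(90),[440,-400,66,.09]); print(q.round(3)); print(r.T)
for uv in ((170,141),(104,203)):
  for z in (50,60): print(ray(W,np.array(uv),np.array([0,0,z]),np.array([0,0,1])))
E
python3 m1.py | sed -n '/short2/,$p'; python3 - <<'E'
from h import *
plan(SC+CM[:,2]*60,CT)
E
```

```text
--- short2
[ 451.3  -393.53   68.35    0.1 ]
[[-1.12  1.02  0.72 -0.67]
 [ 0.37  0.4  -0.08 -1.01]]
[ 453.21 -394.28   65.52    0.1 ]
[[-0.55  0.69  0.28 -0.36  0.05 -0.16 -0.66 -0.47 -0.86  0.54 -0.98  0.44]
 [ 1.21  1.34 -0.57 -1.59 -0.69 -0.95 -1.37  1.48 -0.03  0.49  0.35  0.5 ]]
[ 345.95 -347.24   50.  ]
[ 343.52 -347.03   60.  ]
[ 305.4  -387.69   50.  ]
[ 304.42 -386.03   60.  ]
t 18.62 world d [ 54.1   5.2 -96.4] | tool shift now [-1.000e-01  1.103e+02 -9.300e+00] | turn [ 0.013 -0.004 -0.   ] | shift if turned first [ -0.2 110.2 -10.7]
```

```bash
sed -i 's/454.,-396.5,65.7/453.5,-395.2,65.7/' h.py; python3 -m handwheel '[{"grip":85,"tx":-1,"ty":30,"tz":-10,"wx":0.01,"wy":-0.003,"wz":0},{"grip":85,"tx":0,"ty":35,"tz":0,"wx":0,"wy":0,"wz":0},{"grip":85,"tx":0,"ty":30,"tz":0,"wx":0,"wy":0,"wz":0},{"grip":85,"tx":0,"ty":15,"tz":0,"wx":0,"wy":0,"wz":0},{"grip":85,"tx":0,"ty":0,"tz":0,"wx":0,"wy":0,"wz":0}]'; python3 - <<'E'
from h import *
from rig import eyes
st()
plan(SC-CM[:,2]*9,CT)
c=eyes.capture('wrist'); cv2.imwrite('pics/w9.png',c['pixels'][:,:,::-1]);np.savez('pics/w9.npz',**c)
E
```

```text
time_s: 19.03
eef_pos: [422.0, -396.2, 113.6]
ee_rot: [0.657, -0.342, 0.312, -0.595]
force: [0.0, 0.4, 0.0]
grip_width: 0.995
t 19.03 p [ 422.  -396.2  113.6] j [-1.21  0.45  1.78  0.78  0.91 -1.8 ] F [0.  0.4 0. ] grip 0.995
t 19.03 world d [ 36.6   1.5 -55.3] | tool shift now [ 2.3 66.3 -1.5] | turn [ 0.003  0.002 -0.006] | shift if turned first [ 1.9 66.3 -1.7]
```

View pics/w9.png

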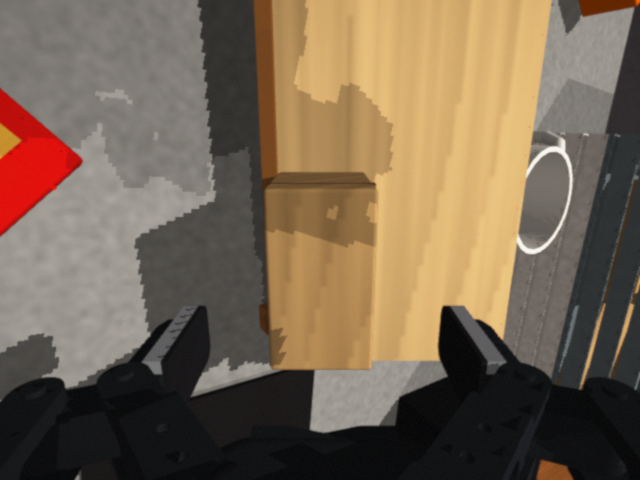

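```bash
python3 -m handwheel '[{"grip":85,"tx":1.5,"ty":15,"tz":-1.5,"wx":0,"wy":0.002,"wz":-0.006},{"grip":85,"tx":0,"ty":20,"tz":0,"wx":0,"wy":0,"wz":0},{"grip":85,"tx":0,"ty":18,"tz":0,"wx":0,"wy":0,"wz":0},{"grip":85,"tx":0,"ty":12,"tz":0,"wx":0,"wy":0,"wz":0},{"grip":85,"tx":0,"ty":0,"tz":0,"wx":0,"wy":0,"wz":0},{"grip":85,"tx":0,"ty":0,"tz":0,"wx":0,"wy":0,"wz":0}]'; python3 - <<'E'
from h import *
st()
plan(SC-CM[:,2]*8,CT)
E
```

```text
time_s: 19.58
eef_pos: [456.8, -397.1, 62.9]
ee_rot: [0.654, -0.343, 0.309, -0.599]
force: [0.4, 0.2, -0.0]
grip_width: 0.997
t 19.58 p [ 456.8 -397.1   62.9] j [-1.15  0.57  1.75  0.86  0.8  -1.85] F [ 0.4  0.2 -0. ] grip 0.997
t 19.58 world d [ 1.3  2.3 -3.7] | tool shift now [-2.2  3.9 -0.9] | turn [-0.     0.002  0.006] | shift if turned first [-2.2  3.9 -0.9]
```

```bash
python3 -m handwheel '[{"grip":85,"tx":-2,"ty":3,"tz":-1,"wx":0,"wy":0.002,"wz":0.005},{"grip":40,"tx":0,"ty":0,"tz":0,"wx":0,"wy":0,"wz":0},{"grip":40,"tx":0,"ty":0,"tz":0,"wx":0,"wy":0,"wz":0},{"grip":40,"tx":0,"ty":0,"tz":0,"wx":0,"wy":0,"wz":0},{"grip":40,"tx":0,"ty":0,"tz":0,"wx":0,"wy":0,"wz":0},{"grip":40,"tx":0,"ty":0,"tz":0,"wx":0,"wy":0,"wz":0},{"grip":40,"tx":0,"ty":0,"tz":0,"wx":0,"wy":0,"wz":0}]' 45; python3 - <<'E'
from h import *
st()
plan(SC-CM[:,2]*8,CT)
E
```

```text
time_s: 20.17
eef_pos: [457.6, -395.3, 60.0]
ee_rot: [0.655, -0.341, 0.311, -0.598]
force: [-0.4, 1.2, 6.6]
grip_width: 0.583
t 20.17 p [ 457.6 -395.3   60. ] j [-1.15  0.57  1.75  0.86  0.8  -1.85] F [-0.4  1.2  6.6] grip 0.583
t 20.17 world d [ 0.4  0.5 -0.8] | tool shift now [-0.5  0.9 -0.1] | turn [-0.001 -0.001  0.001] | shift if turned first [-0.5  0.9 -0.1]
```

```bash
python3 -m handwheel '[{"grip":40,"tx":0,"ty":-6,"tz":0,"wx":0,"wy":0,"wz":0},{"grip":40,"tx":0,"ty":-14,"tz":0,"wx":0,"wy":0,"wz":0},{"grip":40,"tx":0,"ty":-25,"tz":0,"wx":0,"wy":0,"wz":0},{"grip":40,"tx":0,"ty":-30,"tz":0,"wx":0,"wy":0,"wz":0},{"grip":40,"tx":0,"ty":-30,"tz":10,"wx":0,"wy":0,"wz":0},{"grip":40,"tx":0,"ty":-30,"tz":12,"wx":-0.08,"wy":0.02,"wz":-0.02},{"grip":40,"tx":0,"ty":-20,"tz":0,"wx":-0.1,"wy":0.028,"wz":-0.031},{"grip":40,"tx":0,"ty":-10,"tz":0,"wx":-0.1,"wy":0.028,"wz":-0.031},{"grip":40,"tx":0,"ty":-10,"tz":0,"wx":-0.1,"wy":0.028,"wz":-0.031},{"grip":40,"tx":0,"ty":0,"tz":0,"wx":-0.1,"wy":0.028,"wz":-0.031}]' && python3 -m handwheel '[{"grip":40,"tx":0,"ty":0,"tz":0,"wx":-0.1,"wy":0.028,"wz":-0.031},{"grip":40,"tx":0,"ty":0,"tz":0,"wx":0,"wy":0,"wz":0}]';  python3 - <<'E'
from h import *
st()
plan(tr([0,-285,100]),TT)
from rig import eyes
c=eyes.capture('wrist'); cv2.imwrite('pics/w10.png',c['pixels'][:,:,::-1])
E
```

```text
time_s: 21.0
eef_pos: [379.9, -401.3, 220.7]
ee_rot: [-0.486, 0.47, -0.461, 0.574]
force: [-0.0, -0.5, -3.3]
grip_width: 0.577
time_s: 21.17
eef_pos: [382.0, -399.6, 217.9]
ee_rot: [-0.449, 0.493, -0.489, 0.562]
force: [1.1, 1.2, -2.9]
grip_width: 0.584
t 21.17 p [ 382.  -399.6  217.9] j [-1.    0.33  1.52 -0.05  1.18 -0.87] F [ 1.1  1.2 -2.9] grip 0.584
t 21.17 world d [188.9 446.6 -19.2] | tool shift now [-463.9  -29.4  139.4] | turn [-0.039  0.018 -0.024] | shift if turned first [-465.4  -46.   129.4]
```

View pics/w10.png

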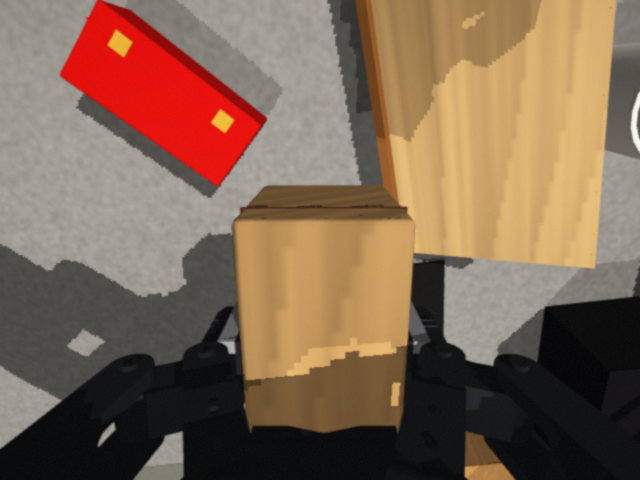

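```bash
python3 -m handwheel '[{"grip":40,"tx":-20,"ty":-4,"tz":6,"wx":-0.013,"wy":0.006,"wz":-0.008},{"grip":40,"tx":-35,"ty":-4,"tz":10,"wx":-0.013,"wy":0.006,"wz":-0.008},{"grip":40,"tx":-38,"ty":-4,"tz":11,"wx":-0.013,"wy":0.006,"wz":-0.008},{"grip":40,"tx":-38,"ty":-4,"tz":11,"wx":0,"wy":0,"wz":0},{"grip":40,"tx":-38,"ty":-4,"tz":11,"wx":0,"wy":0,"wz":0},{"grip":40,"tx":-38,"ty":-4,"tz":11,"wx":0,"wy":0,"wz":0},{"grip":40,"tx":-38,"ty":-4,"tz":11,"wx":0,"wy":0,"wz":0},{"grip":40,"tx":-38,"ty":-4,"tz":11,"wx":0,"wy":0,"wz":0},{"grip":40,"tx":-38,"ty":-4,"tz":11,"wx":0,"wy":0,"wz":0},{"grip":40,"tx":-38,"ty":-4,"tz":11,"wx":0,"wy":0,"wz":0}]' && python3 -m handwheel '[{"grip":40,"tx":-38,"ty":-3,"tz":11,"wx":0,"wy":0,"wz":0},{"grip":40,"tx":-38,"ty":-2,"tz":10,"wx":0,"wy":0,"wz":0},{"grip":40,"tx":-20,"ty":0,"tz":6,"wx":0,"wy":0,"wz":0},{"grip":40,"tx":-10,"ty":0,"tz":2,"wx":0,"wy":0,"wz":0},{"grip":40,"tx":0,"ty":0,"tz":0,"wx":0,"wy":0,"wz":0}]';  python3 - <<'E'
from h import *
s=st();print(TR.inv().apply(s["eef_pos"]-T0).round(1))
plan(tr([0,-285,60]),TT)
from rig import eyes
for n in("side","scene"):
    c=eyes.capture(n); np.savez(f'pics/{n}9.npz',**c); im=c['pixels'][:,:,::-1]; cv2.imwrite(f'pics/{n}9.png',cv2.resize(im[140:290,250:390] if n=="side" else im[210:350,300:480],None,fx=4,fy=4,interpolation=cv2.INTER_CUBIC))
E
```

```text
time_s: 22.05
eef_pos: [529.3, -54.0, 210.1]
ee_rot: [-0.43, 0.5, -0.498, 0.562]
force: [0.1, -0.2, -2.8]
grip_width: 0.578
time_s: 22.47
eef_pos: [571.7, 46.5, 200.1]
ee_rot: [-0.43, 0.501, -0.498, 0.562]
force: [0.1, 0.5, -1.8]
grip_width: 0.58
t 22.47 p [571.7  46.5 200.1] j [-0.06  0.46  1.37 -0.14  1.32  0.1 ] F [ 0.1  0.5 -1.8] grip 0.58
[   1.  -285.5  101.4]
t 22.47 world d [ -1.6  -5.1 -41. ] | tool shift now [-0.3 41.4 -1. ] | turn [-0.002  0.002 -0.004] | shift if turned first [-0.5 41.4 -1. ]
```

View pics/side9.png

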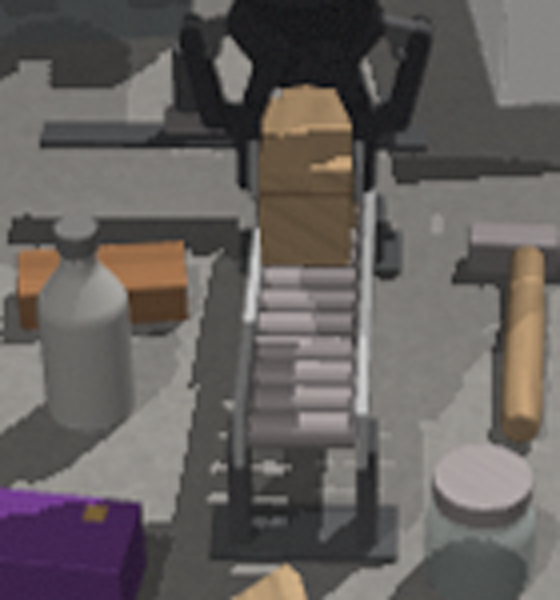

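View pics/scene9.png

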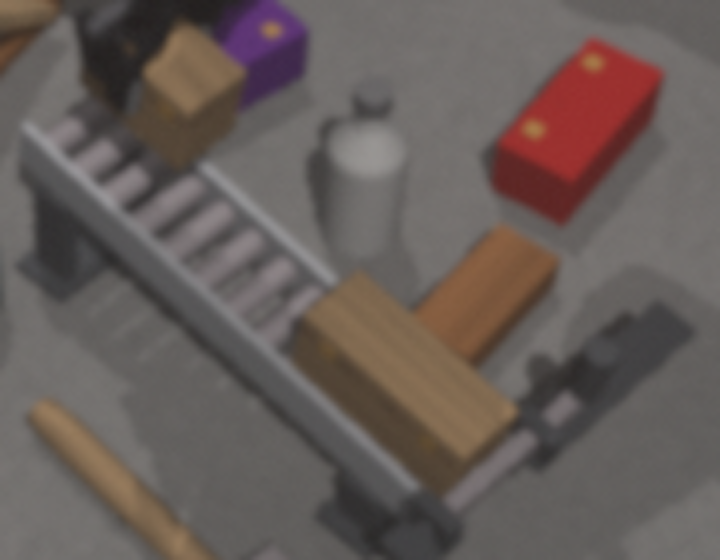

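```bash
python3 -m handwheel '[{"grip":40,"tx":-0.5,"ty":12,"tz":-1,"wx":-0.002,"wy":0.002,"wz":-0.004},{"grip":40,"tx":0,"ty":20,"tz":0,"wx":0,"wy":0,"wz":0},{"grip":40,"tx":0,"ty":20,"tz":0,"wx":0,"wy":0,"wz":0},{"grip":40,"tx":0,"ty":12,"tz":0,"wx":0,"wy":0,"wz":0},{"grip":40,"tx":0,"ty":6,"tz":0,"wx":0,"wy":0,"wz":0},{"grip":40,"tx":0,"ty":3,"tz":0,"wx":0,"wy":0,"wz":0},{"grip":40,"tx":0,"ty":0,"tz":0,"wx":0,"wy":0,"wz":0},{"grip":40,"tx":0,"ty":0,"tz":0,"wx":0,"wy":0,"wz":0}]'; python3 - <<'E'
from h import *
s=st();print(TR.inv().apply(s["eef_pos"]-T0).round(1),TR.inv().apply(s["force"]).round(1))
plan(tr([0,-285,19]),TT)
E
```

```text
time_s: 23.23
eef_pos: [570.2, 35.5, 129.8]
ee_rot: [-0.428, 0.501, -0.497, 0.565]
force: [0.8, 0.3, -2.8]
grip_width: 0.58
t 23.23 p [570.2  35.5 129.8] j [-0.08  0.53  1.47 -0.15  1.16  0.12] F [ 0.8  0.3 -2.8] grip 0.58
[   0.8 -286.7   30.2] [ 0.7  0.8 -2.7]
t 23.23 world d [ -0.8   0.2 -11.3] | tool shift now [-1.7 11.2 -0.9] | turn [-0.002 -0.004  0.002] | shift if turned first [-1.7 11.2 -0.8]
```

```bash
python3 -m handwheel '[{"grip":40,"tx":-1.5,"ty":4,"tz":-1,"wx":-0.002,"wy":-0.004,"wz":0.002},{"grip":40,"tx":0,"ty":2.5,"tz":0,"wx":0,"wy":0,"wz":0},{"grip":40,"tx":0,"ty":1.5,"tz":0,"wx":0,"wy":0,"wz":0},{"grip":40,"tx":0,"ty":0,"tz":0,"wx":0,"wy":0,"wz":0},{"grip":40,"tx":0,"ty":0,"tz":0,"wx":0,"wy":0,"wz":0}]'>/dev/null; python3 - <<'E'
from h import *
s=st();print(TR.inv().apply(s["eef_pos"]-T0).round(1),TR.inv().apply(s["force"]).round(1))
E
for i in 1 2; do python3 -m handwheel '[{"grip":40,"tx":0,"ty":1,"tz":0,"wx":0,"wy":0,"wz":0},{"grip":40,"tx":0,"ty":0,"tz":0,"wx":0,"wy":0,"wz":0}]' >/dev/null; python3 - <<'E'
from h import *
s=st();print(TR.inv().apply(s["eef_pos"]-T0).round(1),TR.inv().apply(s["force"]).round(1))
E
done
```

```text
t 23.65 p [568.9  36.5 120.7] j [-0.08  0.54  1.48 -0.15  1.14  0.12] F [ 1.   0.2 -2.5] grip 0.58
[  -0.5 -284.6   21.3] [ 1.   0.7 -2.5]
t 23.82 p [568.9  36.4 119.7] j [-0.08  0.54  1.48 -0.15  1.14  0.12] F [ 1.2  0.4 -2.6] grip 0.583
[  -0.5 -284.6   20.2] [ 1.2  1.  -2.5]
t 23.98 p [569.   36.2 118.9] j [-0.08  0.54  1.48 -0.15  1.14  0.12] F [-0.3 -0.6 -1.3] grip 0.58
[  -0.4 -284.7   19.5] [-0.2 -0.5 -1.4]
```

```bash
for i in 1; do python3 -m handwheel '[{"grip":40,"tx":0,"ty":0.8,"tz":0,"wx":0,"wy":0,"wz":0},{"grip":40,"tx":0,"ty":0,"tz":0,"wx":0,"wy":0,"wz":0}]' >/dev/null; python3 - <<'E'
from h import *
s=st();print(TR.inv().apply(s["eef_pos"]-T0).round(1),TR.inv().apply(s["force"]).round(1))
E
done
```

```text
t 24.15 p [569.   36.2 118.8] j [-0.08  0.54  1.48 -0.15  1.14  0.12] F [-1.5  1.7  5. ] grip 0.58
[  -0.4 -284.7   19.3] [-1.7  0.7  5.1]
```

Contact as before; release.

```bash
python3 -m handwheel '[{"grip":85,"tx":0,"ty":0,"tz":0,"wx":0,"wy":0,"wz":0},{"grip":85,"tx":0,"ty":0,"tz":0,"wx":0,"wy":0,"wz":0},{"grip":85,"tx":0,"ty":0,"tz":0,"wx":0,"wy":0,"wz":0},{"grip":85,"tx":0,"ty":0,"tz":0,"wx":0,"wy":0,"wz":0},{"grip":85,"tx":0,"ty":0,"tz":0,"wx":0,"wy":0,"wz":0},{"grip":85,"tx":0,"ty":0,"tz":0,"wx":0,"wy":0,"wz":0},{"grip":85,"tx":0,"ty":0,"tz":0,"wx":0,"wy":0,"wz":0},{"grip":85,"tx":0,"ty":0,"tz":0,"wx":0,"wy":0,"wz":0},{"grip":85,"tx":0,"ty":0,"tz":0,"wx":0,"wy":0,"wz":0},{"grip":85,"tx":0,"ty":0,"tz":0,"wx":0,"wy":0,"wz":0}]' && python3 -m handwheel '[{"grip":85,"tx":0,"ty":-15,"tz":0,"wx":0,"wy":0,"wz":0},{"grip":85,"tx":0,"ty":-40,"tz":0,"wx":0,"wy":0,"wz":0},{"grip":85,"tx":0,"ty":-40,"tz":0,"wx":0,"wy":0,"wz":0},{"grip":85,"tx":20,"ty":-30,"tz":0,"wx":0,"wy":0,"wz":0},{"grip":85,"tx":40,"ty":0,"tz":0,"wx":0,"wy":0,"wz":0},{"grip":85,"tx":40,"ty":0,"tz":0,"wx":0,"wy":0,"wz":0},{"grip":85,"tx":20,"ty":0,"tz":0,"wx":0,"wy":0,"wz":0},{"grip":85,"tx":0,"ty":0,"tz":0,"wx":0,"wy":0,"wz":0},{"grip":85,"tx":0,"ty":0,"tz":0,"wx":0,"wy":0,"wz":0},{"grip":85,"tx":0,"ty":0,"tz":0,"wx":0,"wy":0,"wz":0}]';  python3 - <<'E'
from h import *
s=st()
from rig import eyes
for n in("side","scene","wrist"):
    c=eyes.capture(n); np.savez(f'pics/{n}10.npz',**c); im=c['pixels'][:,:,::-1]; cv2.imwrite(f'pics/{n}10.png',im if n=="wrist" else cv2.resize(im[140:290,250:390] if n=="side" else im[210:350,300:480],None,fx=4,fy=4,interpolation=cv2.INTER_CUBIC))
E
```

```text
time_s: 24.98
eef_pos: [568.9, 36.1, 118.0]
ee_rot: [-0.428, 0.503, -0.498, 0.562]
force: [-0.6, 1.1, 0.1]
grip_width: 0.994
time_s: 25.82
eef_pos: [555.9, -63.9, 258.2]
ee_rot: [-0.428, 0.503, -0.498, 0.562]
force: [0.1, -0.9, 0.6]
grip_width: 0.995
t 25.82 p [555.9 -63.9 258.2] j [-0.26  0.38  1.34 -0.14  1.41 -0.11] F [ 0.1 -0.9  0.6] grip 0.995
```

View pics/side10.png

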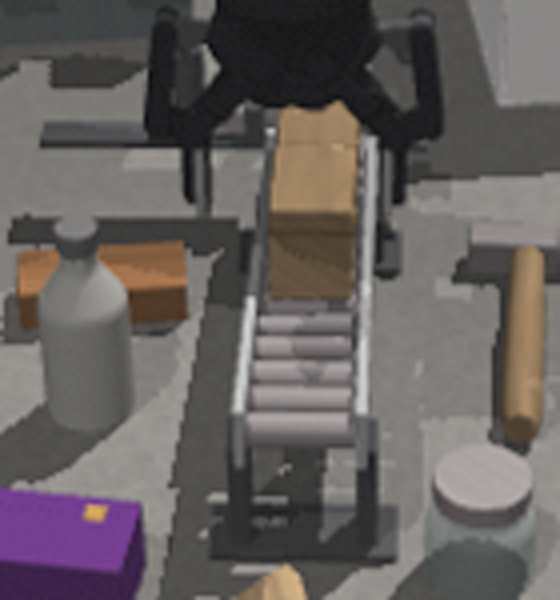

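View pics/scene10.png

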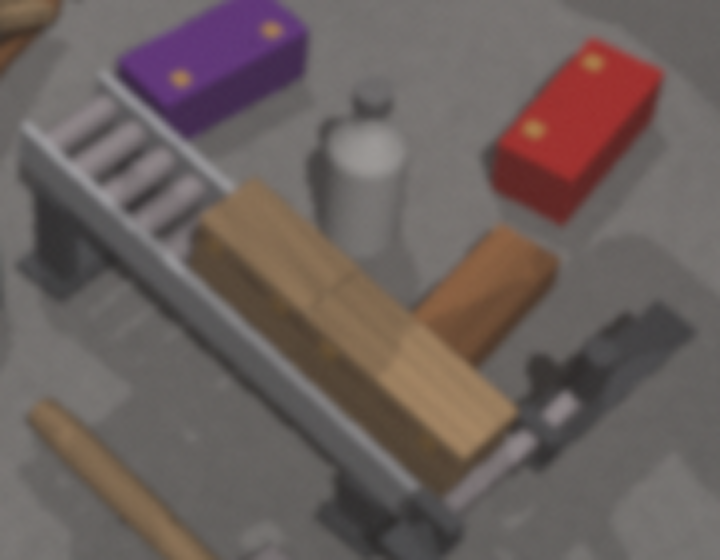

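View pics/wrist10.png

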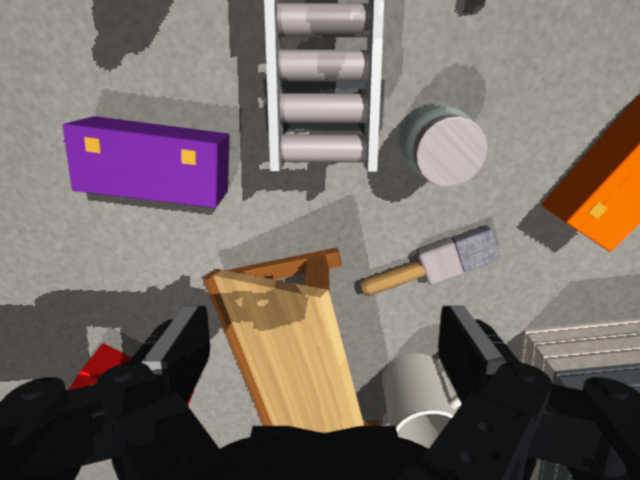

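```bash
python3 -m handwheel '[{"grip":85,"tx":0,"ty":0,"tz":0,"wx":0,"wy":0,"wz":0},{"grip":85,"tx":0,"ty":0,"tz":0,"wx":0,"wy":0,"wz":0},{"grip":85,"tx":0,"ty":0,"tz":0,"wx":0,"wy":0,"wz":0},{"grip":85,"tx":0,"ty":0,"tz":0,"wx":0,"wy":0,"wz":0},{"grip":85,"tx":0,"ty":0,"tz":0,"wx":0,"wy":0,"wz":0},{"grip":85,"tx":0,"ty":0,"tz":0,"wx":0,"wy":0,"wz":0},{"grip":85,"tx":0,"ty":0,"tz":0,"wx":0,"wy":0,"wz":0},{"grip":85,"tx":0,"ty":0,"tz":0,"wx":0,"wy":0,"wz":0},{"grip":85,"tx":0,"ty":0,"tz":0,"wx":0,"wy":0,"wz":0},{"grip":85,"tx":0,"ty":0,"tz":0,"wx":0,"wy":0,"wz":0}]' >/dev/null;  python3 - <<'E'
from h import *
st()
from rig import eyes
a=load("scene10")
c=eyes.capture("scene"); np.savez('pics/scene11.npz',**c); im=c['pixels'][:,:,::-1]
d=np.abs(c['pixels'].astype(int)-a['pixels']).max(2)[210:350,300:480]; print("diff",(d>25).sum())
for k,q in dict(up=(-25,-220,60),upr=(25,-220,60),j=(-25,-130,60),jr=(25,-130,60),lo=(-25,0,60),lor=(25,0,60)).items():
    print(k,((proj(c,tr(q))[0]-[300,210])*4).round(0))
cv2.imwrite('pics/scene11.png',cv2.resize(im[210:350,300:480],None,fx=4,fy=4,interpolation=cv2.INTER_CUBIC))
E
```

```text
t 26.8 p [555.9 -64.6 258.4] j [-0.26  0.38  1.34 -0.14  1.41 -0.11] F [-0.3  0.2  0.3] grip 0.994
diff 0
up [253. 169.]
upr [196. 211.]
j [357. 262.]
jr [300. 307.]
lo [518. 404.]
lor [461. 453.]
```

View pics/scene11.png

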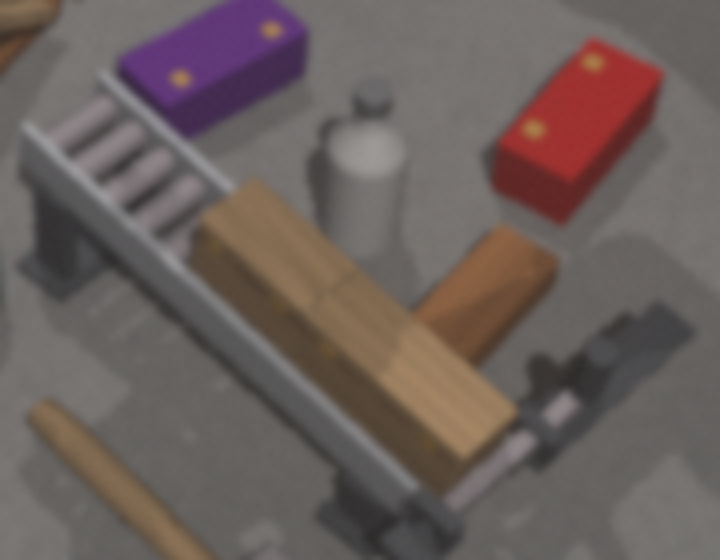

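```bash
python3 -c "
from rig import ctrl
print(ctrl.finish_job())"
```

```text
the job is handed in; nothing more can be done
None
```

I finished the job and handed it in at about 27 s. The stop bolt is home, and both cases were let go at the high end and rolled down the track by themselves.

- **Bolt:** I gripped the knob and slid the bolt until it hit its end stop at about 33 N. The wrist picture then put the knob 89.8 mm from the centre line, against 90 mm specified.
- **Long case:** I took it off the slanted board with the tool leaning. I lowered it at the loading spot until it touched the rollers (about 4 N) and opened the gripper. Pictures taken before I loaded the short case show it lid up against the bolt.
- **Short case:** I loaded it the same way, and it rolled down to rest end to end against the long one.
- **Last checks:** Two scene pictures about 1 s apart showed no change in the track area, with the gripper open and well clear. The cases lie where I calculated, but all about 1.5–3 pixels lower in the picture. I put that down to camera calibration.
- **Other things on the bench:** None appeared to have moved in the last pictures, though I only looked and did not measure them.

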